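# Ready the campervan galley for the road

## Task

Get the galley counter ready for driving. First switch the fridge to battery by turning only the silver inner knob of the fridge control until its red pointer is at the green dot, leaving the black thermostat ring around it exactly as it is set; then slide every wooden trivet board that is out over the two pins of the stow rack, lying flat on one another, and hang the ladle and the skimmer, whichever are out, by their eyes on the robot-side hooks of the mug tree. Last of all push the small drawer fully shut, and do not shift any of the other things on the counter.

Things in the scene. Friction and masses are not known exactly. Their poses are not given: they have to be found in the camera images.
- fridge_control: Fridge control: fixed grey box 130 x 130 x 36 mm on the counter, origin at the centre of its underside. Two concentric knobs stand on its top on one upright axis through the origin: a black outer ring (thermostat) and a silver inner knob (energy selector). Round dots on the box top 52 mm from the axis: green (battery), white (mains), blue (gas).
- inner_knob (a joint): Inner knob angle in rad, growing anticlockwise from above; limits 0, 4.2. 0 = red pointer along the control's +x; pointer at the green dot at 1.0, white 2.2, blue 3.4. Smooth aluminium cylinder, 28 mm diameter, on the control's axis, standing 40 mm proud of the outer ring, z = 52 to 92 mm above the counter; friction about 0.03 N m, stays where left.
- outer_mark (a point): Orange mark on top of the outer ring, 30 mm from the axis. Black knurled ring 68 mm in diameter, from z = 36 to 52 mm above the counter, below and around the inner knob; it turns very easily if touched.
- rack: Stow rack: fixed grey block 110 (x) x 40 (y) x 20 mm with two upright steel pins 8 mm in diameter, at x = -40 and +40 mm of its frame, round-tipped, their tips 65 mm above the counter. Origin at the centre of its underside.
- mug_tree: Black plastic mug tree, fixed, origin at the centre of its underside: foot 110 mm across, 12 mm high; trunk 18 mm thick, 307 mm tall; four hooks, two on the robot's side (0.6 rad either side of its -x axis). A hook is an 8 mm round arm, level at 235 mm height out to 50 mm from the trunk axis, then turned up and slightly outward to a tip 62 mm from the axis, 274 mm high.
- drawer (a joint): How far the small drawer is out, in m: 0 = shut, 0.10 = fully out. It slides along its front's own x axis, shuts when pushed towards +x of that frame (away from the robot) with about 2 N of friction and stays where left; no latch.
- drawer_front (a point): Centre of the outer face of the drawer's front, 27.5 mm above the counter; x points into the drawer (the way it shuts). The front is light wood, 140 mm wide, 55 mm high, with a 26 mm round button at its centre, 6 mm proud, only for show; the grey unit behind it is 150 deep x 140 x 55 mm high.
- board1: Wooden trivet board 120 (x) x 50 (y) x 8 mm, lying flat; two holes 14 mm wide right through, at x = -40 and +40 mm. Origin at the centre of its underside. 60 g. May be absent.
- board2: Wooden trivet board 120 (x) x 50 (y) x 8 mm, lying flat; two holes 14 mm wide right through, at x = -40 and +40 mm. Origin at the centre of its underside. 60 g. May be absent.
- board3: Wooden trivet board 120 (x) x 50 (y) x 8 mm, lying flat; two holes 14 mm wide right through, at x = -40 and +40 mm. Origin at the centre of its underside. 60 g. May be absent.
- ladle: Steel soup ladle with a bowl 66 mm across and 26 mm deep. Lying, its origin is on the counter under the grip point; x points along the handle to the eye; bowl/disc centre at x = -62 mm. Handle level at x = -18 to 18 mm, 11 mm wide (y), 5 mm thick, middle at z = 14 mm; it then slopes down to the eye. Under 130 g, centre of mass within 40 mm of the origin. May be absent.
- ladle_eye (a point): Centre of the ladle's eye: a ring of 24 mm inner and 36 mm outer diameter, 6 mm thick, flat on the counter, at x = 100, z = 3 mm of the ladle.
- skimmer: Blue plastic skimmer with a flat disc 68 mm across and 4 mm thick, white dots. Lying, its origin is on the counter under the grip point; x points along the handle to the eye; bowl/disc centre at x = -62 mm. Handle level at x = -18 to 18 mm, 11 mm wide (y), 5 mm thick, middle at z = 14 mm; it then slopes down to the eye. Under 130 g, centre of mass within 40 mm of the origin. May be absent.
- skimmer_eye (a point): Centre of the skimmer's eye: a ring of 24 mm inner and 36 mm outer diameter, 6 mm thick, flat on the counter, at x = 100, z = 3 mm of the skimmer.
- hook_left (a point): On the axis of the left hook's level arm, 35 mm out from the trunk axis, 235 mm above the counter (left as seen from the robot).
- hook_left_tip (a point): Upturned tip of the left hook, 62 mm from the trunk axis, 274 mm above the counter.
- hook_right (a point): On the axis of the right hook's level arm, 35 mm out from the trunk axis, 235 mm above the counter (right as seen from the robot).
- hook_right_tip (a point): Upturned tip of the right hook, 62 mm from the trunk axis, 274 mm above the counter.
- vase: Slim blue ceramic vase, 68 mm across, 160 mm tall, standing loose; leave it alone. Origin at the centre of its underside.
- salt_shaker: Glass salt shaker, 42 mm across, 82 mm tall, standing loose; leave it alone. Origin at the centre of its underside.
- pepper_mill: Dark wooden pepper mill, 38 mm across, 70 mm tall, standing loose; leave it alone. Origin at the centre of its underside.
- mug: Red mug, 76 mm across, 80 mm tall, standing loose; leave it alone. Origin at the centre of its underside.
- jar: Amber glass jar, 70 mm across, 90 mm tall, standing loose; leave it alone. Origin at the centre of its underside.
- oil_bottle: Green glass oil bottle, 60 mm across, 200 mm tall, standing loose; leave it alone. Origin at the centre of its underside.

How it is judged:
By the outcome, as a careful person would: the job done as asked, in the order asked, and still so for the second after the job is handed in, with the robot touching nothing.
Of board1, board2, board3 only 2 to 3 are there at a start; the rules pass over those that are not, and their reading is None.
Of ladle, skimmer only 1 to 2 are there at a start; the rules pass over those that are not, and their reading is None.
At some moment in a run one of board1, board2, board3 may be knocked a few centimetres aside while the robot is not near it.
It also fails if it takes over 210 s, if anything falls off the work surface, if the arm or the gripper's body presses on something with over 40 N, if the wrist force passes 120 N, or if a joint passes its speed limit or range.

## Robot

A 7-joint arm with a two-finger parallel gripper is mounted at the origin on the work surface. World frame = base frame: x ahead of the robot, y to its left, z up, the work surface at z = 0. Lengths are in m, angles in rad, forces in N, time in s.
With the tool pointing down it reaches from about 0.4 to 0.85 m from the base axis. Payload 4.5 kg.
Tool frame: the origin (TCP) lies midway between the tips of the shut fingers; the grasp point (between the pads) lies 19 mm behind it; z points along the fingers, y is the line along which they close (so a half turn about z gives the same grasp; the last joint's range is limited). The gripper opens to 88 mm and grips with 3 to 60 N. Pads are 18 mm wide; open, the fingers measure 123 mm over their backs; the gripper's body (75 mm by 187 mm) begins 45 mm behind the grasp point.
Start: joints at [-1.075, 0.689, -0.195, 1.565, 0.157, 0.902, -0.215], TCP at [0.278, 0.56, 0.211] pointing down, gripper open.
Joint ranges: [-3.01, 3.01], [-0.46, 2.08], [-1.47, 1.51], [0.13, 2.56], [-1, 4.14], [0.04, 2.09], [-2.66, 2.66]. Speed limits (rad/s): [2.57, 2.57, 3.14, 3.14, 3.14, 3.14, 3.14].

## Interface

Orientations are given as a unit quaternion [x, y, z, w].
In Python, from plant import r, eyes, finish_job gives the robot as it stands. The module is installed in compiled form; this text tells all that it offers.
- The arm moves only by the tool move_arm, never from a script. Its argument "motion" is a list of rows, each a list of 7 numbers: the shift along the tool's x, y, z in mm, then the turn, a rotation vector about the tool's x, y, z in degrees, then the closure, from 0 (fully open) to 1 (shut). A call has 1 to 5 rows; each row is the pose to reach, as a shift and turn from the pose commanded when the call began, along the tool's axes at that moment; what a row does not reach only later rows make up. A row lasts 1/8 s, in which the tool goes at most 62.5 mm and 10.7 degrees, less where a joint would pass 70% of its speed; a pose out of reach is approached as far as the arm can. A call with a gripper value outside its range is refused whole. The fingers move at their own pace and stop on an object; "newtons" is the grip in N (left out, the last holds). Time passes only in rows, so rows that repeat a pose let the fingers close. It gives the time, the measured TCP pose, the force, the opening and the grip force at its end, in the units of the state.
- r.get_state(): the state, without advancing time (a new reading comes with each control period).
- eyes.snapshot(name): name is "scene" or "top"; returns a dict with "frame" (420x560x3 uint8, red, green, blue), "z_map" (420x560 float32, m along the optical axis (not along the pixel's ray), 0 where there is no reading), "intrinsics" (3x3 intrinsics, pixels), "dist" ([k1, k2, p1, p2, k3] as OpenCV has them; the pictures are not rectified), "world_to_cam" (4x4, takes a point from world to camera coordinates). Camera axes: x right, y down, z forward; pixel columns grow to the right and rows downward; lengths in m; the calibration is good to about 2 mm. A picture is of the moment at which its call begins.
- finish_job(): hands the job in; it is judged then, once.
The state is a dict: "clock": time; "q": joint angles; "qd": joint speeds; "joint_torque": joint torques, N m; "tool_pos": TCP position; "eef_rot": TCP orientation; "contact_force": force on the tool from outside, world axes, zero at the start; "moment": the same for the moment, N m; "opening": opening from 0.0 (shut) to 1.0 (fully open); "finger_force": force on a finger pad.
Only numpy, scipy, OpenCV 4.12 (cv2) and the standard library are available. Lean on these libraries where they do the work, as an engineer would, in place of code of your own. Each camera call takes 0.05 s, during which the arm holds its last target. There are 200 camera calls.

## Working session

There is one attempt and no reset: what is moved stays moved. The work goes in short steps, Python scripts to look and compute and a tool call to move; the robot and the scene stay as the last step left them, time stands still between calls to the robot, and variables do not carry over. Pictures are saved under pics/ and viewed, at most 14 in all, crops included, and the job is handed in when it is done.

Besides the shell and the picture viewer there is one more tool, called after "Request:" by a JSON object that holds its "name" and its "arguments", one argument or row to a line. move_arm: Moves the arm, as the interface text tells. Its arguments: {"type":"object","properties":{"motion":{"type":"array","items":{"type":"array","items":{"type":"number"}}},"newtons":{"type":"number"}},"required":["motion"]}

```bash
mkdir -p pics; cat > h.py <<'E'
import numpy as np, cv2
from scipy.spatial.transform import Rotation as R
from plant import r, eyes, finish_job
def snap(n,save=None):
    s=eyes.snapshot(n)
    if save: cv2.imwrite('pics/'+save,cv2.cvtColor(s['frame'],cv2.COLOR_RGB2BGR))
    return s
def ray(s,uv):
    uv=np.array(uv,float).reshape(-1,1,2)
    n=cv2.undistortPoints(uv,s['intrinsics'],s['dist']).reshape(-1,2)
    d=np.c_[n,np.ones(len(n))]
    T=s['world_to_cam'];Rm=T[:3,:3]
    return -Rm.T@T[:3,3], d@Rm
def plane(s,uv,z):
    c,d=ray(s,uv); return c+d*((z-c[2])/d[:,2])[:,None]
def proj(s,P):
    T=s['world_to_cam']
    return cv2.projectPoints(np.array(P,float).reshape(-1,3),cv2.Rodrigues(T[:3,:3])[0],T[:3,3],s['intrinsics'],s['dist'])[0].reshape(-1,2)
def cloud(s):
    h,w=s['z_map'].shape
    v,u=np.mgrid[:h,:w]; c,d=ray(s,np.stack([u,v],-1).reshape(-1,2))
    P=c+d*s['z_map'].reshape(-1,1); P[s['z_map'].reshape(-1)==0]=np.nan
    return P.reshape(h,w,3)
def st():
    s=r.get_state(); return s
E
python3 - <<'E'
from h import *
for n in('scene','top'):
    s=snap(n,n+'1.png'); T=s['world_to_cam']; print(n,-T[:3,:3].T@T[:3,3],T[:3,:3].round(2).tolist(),s['intrinsics'].tolist(),s['dist'])
t=st();print({k:np.round(v,3).tolist() for k,v in t.items()})
E
```

```text
scene [ 1.38798269 -0.87066183  1.16873175] [[0.78, 0.63, -0.01], [0.38, -0.49, -0.78], [-0.5, 0.61, -0.62]] [[519.8101333988477, 0.0, 272.8525644279103], [0.0, 519.8101333988477, 212.23459768275984], [0.0, 0.0, 1.0]] [-0.04018185  0.          0.          0.          0.        ]
top [0.378903   0.09273111 1.36362952] [[0.02, -1.0, 0.0], [-0.98, -0.02, -0.18], [0.18, 0.0, -0.98]] [[380.9397371912692, 0.0, 280.5413482538417], [0.0, 380.9397371912692, 207.72115225434848], [0.0, 0.0, 1.0]] [-0.09104099  0.          0.          0.          0.        ]
{'clock': 0.1, 'q': [-1.075, 0.69, -0.195, 1.566, 0.157, 0.903, -0.215], 'qd': [-0.0, -0.004, -0.0, -0.002, 0.001, 0.001, 0.002], 'joint_torque': [-0.003, -52.85, -1.271, -15.384, -0.053, 0.002, 0.0], 'tool_pos': [0.278, 0.559, 0.211], 'eef_rot': [0.229, 0.973, -0.001, -0.0], 'contact_force': [-0.213, 0.574, -0.033], 'moment': [0.017, 0.018, -0.033], 'finger_force': 0.0, 'opening': 1.003}
```

View pics/scene1.png

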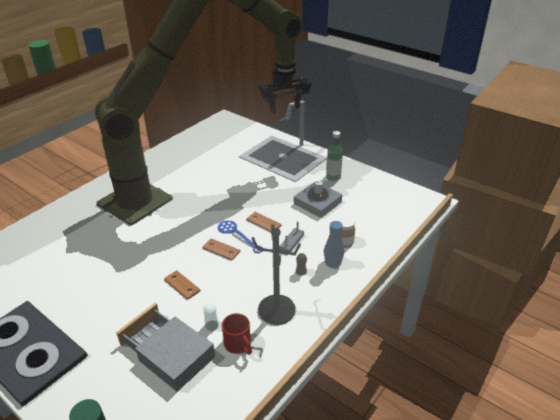

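View pics/top1.png

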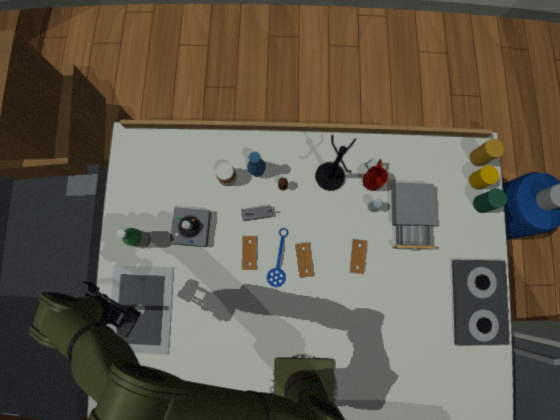

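The scene and top views show the fridge control at top (191,227), the rack at (258,213), boards at (250,252), (304,259) and (358,256), the skimmer from (277,277) to its eye at (283,233), the mug tree at (330,176), and the open drawer front at (414,247). There is no ladle. Next I measure these and zoom in on the knob.

```bash
cat > meas.py <<'E'
from h import *
def blobs(s,lo,hi,amin=30,roi=None):
    m=cv2.inRange(cv2.cvtColor(s['frame'],cv2.COLOR_RGB2HSV),lo,hi)
    if roi is not None:
        k=np.zeros_like(m); x0,y0,x1,y1=roi; k[y0:y1,x0:x1]=1; m=m*k
    c,_=cv2.findContours(m,cv2.RETR_EXTERNAL,cv2.CHAIN_APPROX_NONE)
    return [x.reshape(-1,2) for x in c if cv2.contourArea(x)>amin], m
def boards(s,roi=None,z=0.008,lo=(5,100,70),hi=(18,255,255)):
    out=[]
    for c in blobs(s,lo,hi,80,roi)[0]:
        P=plane(s,c,z)[:,:2]
        (cx,cy),(w,h),a=cv2.minAreaRect((P*1000).astype(np.float32))
        if w<h: w,h,a=h,w,a+90
        if 90<w<150 and 30<h<80: out.append((round(cx),round(cy),round(w),round(h),round((a+90)%180-90,1)))
    return out
E
python3 - <<'E'
from meas import *
S=snap('scene');T=snap('top')
print('top',boards(T,(120,130,500,300)));print('scene',boards(S,(130,180,360,330)))
for n,s,roi in(('scene',S,(190,200,290,270)),('top',T,(255,215,300,295))):
    for c in blobs(s,(100,120,60),(130,255,255),10,roi)[0]:
        P=plane(s,c,0.006)*1000; print(n,'sk',len(c),P.min(0)[:2].round(),P.max(0)[:2].round(), c.mean(0).round())
    C=cloud(s)
    if n=='top':
      for nm,(u,v) in dict(rack=(258,213),fr=(200,240),fr2=(180,215),knob=(186,226),tree=(325,185),drawtop=(414,195),brd=(304,250),brd2=(358,250),shaker=(376,205),table=(330,230)).items():
        print(nm,(C[v,u]*1000).round())
def crop(s,x0,y0,x1,y1,f): return cv2.resize(cv2.cvtColor(s['frame'][y0:y1,x0:x1],cv2.COLOR_RGB2BGR),None,fx=f,fy=f,interpolation=cv2.INTER_CUBIC)
a=crop(T,165,195,285,245,6);b=crop(S,270,170,390,250,6)[:,:720]
cv2.imwrite('pics/c1.png',cv2.resize(np.vstack([a,b]),None,fx=.76,fy=.76))
E
```

```text
top [(442, 6, 117, 48, 8.2), (459, -186, 116, 48, -5.9), (462, 203, 117, 46, 2.0)]
scene [(459, -189, 118, 48, -5.8), (444, 4, 111, 44, 9.0), (463, 200, 110, 43, 0.8)]
scene sk 59 [375.  84.] [515. 131.] [240. 233.]
top sk 144 [347.  68.] [549. 135.] [279. 256.]
rack [602. 173.  25.]
fr [499. 373.  37.]
fr2 [585. 448.  42.]
knob [540. 411.  95.]
tree [714. -67.  11.]
drawtop [ 675. -380.   56.]
brd [476.   7.   8.]
brd2 [ 480. -187.    3.]
shaker [ 631. -236.   79.]
table [550. -86.   2.]
```

View pics/c1.png

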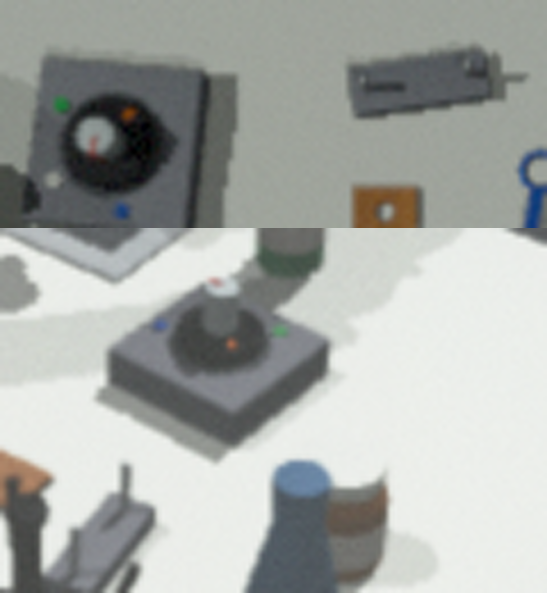

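The crop shows the red pointer aiming down in the top view, between white and blue. Green is up-left, so the knob needs roughly −2 rad. Next I zoom in on the rack pins, the hooks and the knob for pixel picks.

```bash
python3 - <<'E'
from meas import *
S=snap('scene');T=snap('top')
np.savez('f.npz',S=S['frame'],T=T['frame'])
def crop(s,x0,y0,w,h,f):
    im=cv2.resize(cv2.cvtColor(s['frame'][y0:y0+h,x0:x0+w],cv2.COLOR_RGB2BGR),None,fx=f,fy=f,interpolation=cv2.INTER_CUBIC)
    for i in range(0,w,10): cv2.line(im,(i*f+f//2,0),(i*f+f//2,6),(0,0,255),1)
    for i in range(0,h,10): cv2.line(im,(0,i*f+f//2),(6,i*f+f//2),(0,0,255),1)
    return im
a=np.hstack([crop(T,238,200,50,25,8),crop(T,166,202,50,25,8)])      # 800x200... 
b=np.hstack([crop(S,275,215,50,50,8),crop(T,305,130,50,50,8)])
cv2.imwrite('pics/c2.png',np.vstack([a,b]))
cv2.imwrite('pics/c3.png',np.hstack([crop(S,240,215,80,90,6)[:540,:400],crop(T,385,205,60,60,6)]) if 0 else crop(S,240,215,80,60,10))
# dots
for n,s,roi in(('top',T,(170,205,215,248)),('scene',S,(295,180,345,216))):
    for c,(lo,hi) in dict(green=((45,80,40),(85,255,255)),blue=((100,100,40),(130,255,255)),orange=((3,130,80),(18,255,255)),red=((172,80,80),(180,255,255)),red2=((0,100,80),(3,255,255))).items():
        m=cv2.inRange(cv2.cvtColor(s['frame'],cv2.COLOR_RGB2HSV),lo,hi)
        k=np.zeros_like(m);k[roi[1]:roi[3],roi[0]:roi[2]]=1
        m=m*k; v,u=np.nonzero(m)
        if len(u):
            w=s['frame'].astype(float)[v,u]; sat=w.max(1)-w.min(1)
            uv=(np.c_[u,v]*sat[:,None]).sum(0)/sat.sum()
            z={'green':.036,'blue':.036,'orange':.052}.get(c,.092)
            print(n,c,len(u),uv.round(1),(plane(s,uv,z)*1000).round(1)[0])
E
```

```text
top green 10 [177.9 217.5] [577.  456.8  36. ]
top blue 10 [191.1 240.8] [495.4 404.1  36. ]
top orange 5 [192.8 219.4] [569.  399.1  52. ]
scene green 1 [331. 192.] [574.3 457.9  36. ]
scene blue 1 [305. 191.] [495.2 404.2  36. ]
```

View pics/c2.png

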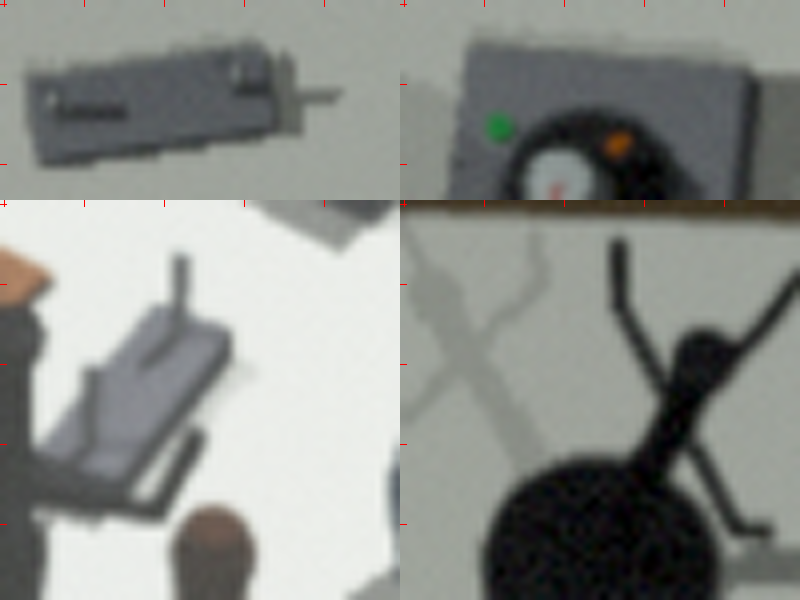

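View pics/c3.png

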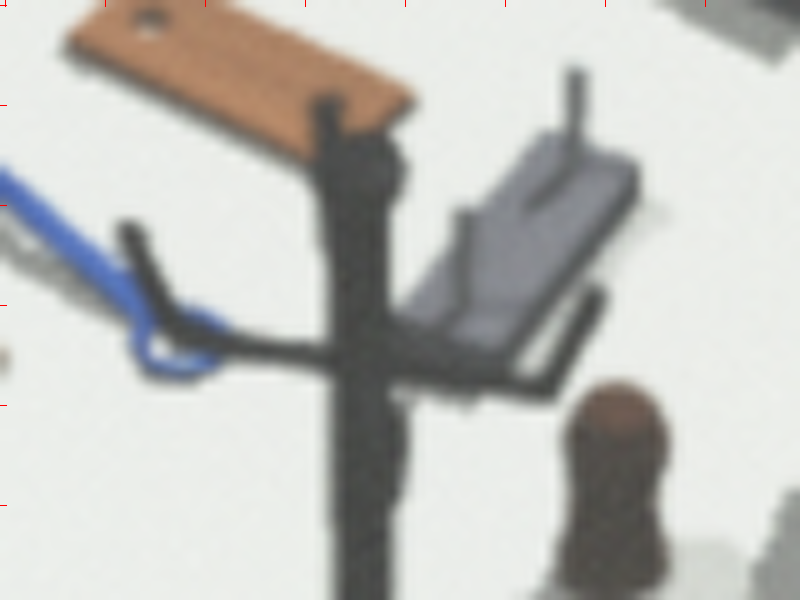

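The rack pin tips are visible: top at crop (50,97) and (238,70), scene at (180,258) and (92,370). In the scene view the right hook's tip is at (252.5,237) and the left hook's is at (272,224). Next I triangulate these.

```bash
cat >> h.py <<'E'
def tri(a,ua,b,ub):
    c1,d1=ray(a,ua);c2,d2=ray(b,ub);d1=d1[0]/np.linalg.norm(d1);d2=d2[0]/np.linalg.norm(d2)
    t=np.linalg.lstsq(np.c_[d1,-d2],c2-c1,rcond=None)[0]
    p,q=c1+t[0]*d1,c2+t[1]*d2
    return ((p+q)/2*1000).round(1),round(np.linalg.norm(p-q)*1000,1)
E
python3 - <<'E'
from meas import *
S=snap('scene');T=snap('top')
g=lambda x,y,x0,y0,f:(x/f-.5+x0,y/f-.5+y0)
L=lambda x,y:g(x,y,240,215,10)
Q=lambda x,y:g(x-400,y-200,305,130,8)
print('pinL(+y)',tri(S,L(575,73),T,g(50,97,238,200,8)))
print('pinR',tri(S,L(463,213),T,g(238,70,238,200,8)))
print('hookRtip',tri(S,L(128,228),T,Q(768,530)),'elbow',tri(S,L(175,330),T,Q(740,526)))
print('Ltip scene@274',plane(S,L(326,98),.274)*1000,'R',plane(S,L(128,228),.274)*1000,'Rfar tip',plane(S,L(598,293),.274)*1000,'toptrunk',plane(S,L(365,165),.307)*1000)
print('foot ctr',plane(T,Q(600,575),.012)*1000,'trunk top',plane(T,Q(705,355),.307)*1000,'fl far tip',plane(T,Q(618,242),.274)*1000)
# rack top-face corners
k=[(30,75),(262,42),(275,130),(42,165)]
print('rack corners top',(plane(T,[g(x,y,238,200,8) for x,y in k],.02)*1000).round(1).tolist())
# knob top
print('knob top',plane(T,g(558-400,180,166,202,8),.092)*1000)
hsv=cv2.cvtColor(T['frame'],cv2.COLOR_RGB2HSV)
sub=T['frame'][220:232,180:195].astype(int)
m=(sub.min(2)>110); v,u=np.nonzero(m); uv=(u.mean()+180,v.mean()+220)
red=(sub[:,:,0]-sub[:,:,1]); print(red.tolist())
print('knob c',uv,len(u),plane(T,uv,.092)*1000)
S_=S['frame'][180:200,305:330].astype(int); print('scene red max',np.argwhere((S_[:,:,0]-S_[:,:,1])>40)[:, ::-1]+[305,180])
# skimmer
c=max(blobs(T,(100,100,50),(130,255,255),10,(255,215,300,295))[0],key=len)
P=plane(T,c,.004)[:,:2]*1000
eye=P[P[:,0]>P[:,0].max()-36]; disc=P[P[:,0]<P[:,0].min()+66]
for q in(eye,disc): print('sk',cv2.minEnclosingCircle(q.astype(np.float32)), (q.min(0)+q.max(0))/2)
# obstacles: top cloud heights
C=cloud(T)*1000
for nm,(u,v) in dict(vase=(255,157),jar=(224,170),pep=(283,184),mug=(372,172),salt=(376,204),oil=(124,234)).items(): print(nm,C[v,u].round())
m=(C[...,0]<450)&(C[...,1]>480)&(C[...,2]>30); v,u=np.nonzero(m)
print('drawer front edge',(plane(T,[(394,246),(437,247)],.055)*1000).round(), 'unit',(plane(T,[(393,182),(436,184)],.055)*1000).round())
F=cloud(S)*1000; reg=F[95:160,285:320].reshape(-1,3); reg=reg[reg[:,2]>20]; 
for z in range(20,300,40):
    k=reg[(reg[:,2]>z)&(reg[:,2]<z+40)]
    if len(k): print('tap z',z,len(k),k.min(0).round(),k.max(0).round())
E
```

```text
pinL(+y) (array([598.2, 219.5,  61.2]), np.float64(3.8))
pinR (array([612.5, 138.8,  61.8]), np.float64(2.5))
hookRtip (array([ 694.5, -112.6,  272.6]), np.float64(1.2)) elbow (array([ 705.4, -108. ,  239.4]), np.float64(1.2))
Ltip scene@274 [[702.62922628 -41.01256935 274.        ]] R [[ 695.25228947 -114.23763284  274.        ]] Rfar tip [[807.01272975 -58.90302637 274.        ]] toptrunk [[752.54855187 -86.27394522 307.        ]]
foot ctr [[746.86807117 -83.2615617   12.        ]] trunk top [[750.57767271 -83.4160834  307.        ]] fl far tip [[806.21979265 -56.26380318 274.        ]]
rack corners top [[616.3, 234.3, 20.0], [633.9, 130.8, 20.0], [594.1, 123.8, 20.0], [575.7, 227.3, 20.0]]
knob top [[546.88155789 414.54273764  92.        ]]
[[-4, -5, -2, -4, -2, -7, -3, -5, 0, -4, 0, 16, 47, 49, 26], [-2, 1, -3, -7, -9, -8, -9, -8, -5, -4, 0, 7, 22, 26, 3], [-3, -7, -6, -10, -10, -10, -9, -9, -8, -4, -1, 0, -2, 0, 4], [-6, -7, -9, -11, -9, -9, -8, -9, -9, -7, -7, -9, -3, -1, -2], [-3, -7, -9, -8, -6, 0, 1, -10, -12, -10, -5, -5, 1, 4, -5], [-3, -5, -8, -9, 2, 23, 7, -11, -8, -7, -
[... 552 characters left out ...]
368774414) [536.80119991  82.62269396]
sk ((378.7856140136719, 103.93816375732422), 33.09450149536133) [378.67496831 103.68707261]
vase [766. 182. 161.]
jar [740. 293.  87.]
pep [700.  87.  69.]
mug [ 769. -242.    7.]
salt [ 634. -236.   80.]
oil [496. 578. 202.]
drawer front edge [[ 493. -303.   55.]
 [ 492. -456.   55.]] unit [[ 721. -306.   55.]
 [ 718. -463.   55.]]
tap z 20 36 [242. 693.  21.] [263. 719.  60.]
tap z 60 39 [239. 697.  62.] [263. 719. 100.]
tap z 100 34 [242. 695. 100.] [264. 715. 138.]
tap z 140 47 [243. 601. 140.] [264. 717. 179.]
tap z 180 84 [243. 597. 181.] [265. 715. 220.]
tap z 220 49 [242. 588. 220.] [315. 650. 260.]
tap z 260 42 [285. 591. 261.] [319. 612. 293.]
```

```bash
cat > go.py <<'E'
import sys
from h import *
# usage: go.py x y z yaw(tool y axis world deg) [tilt]  -> shift in tool axes and turn
def rel(p,Rt):
    t=st(); R0=R.from_quat(t['eef_rot']); 
    d=R0.inv().apply(np.array(p)-np.array(t['tool_pos'])*1000)
    return d.round(1),(R0.inv()*Rt).as_rotvec(degrees=True).round(1)
def down(yaw): # tool y at yaw deg, z down
    a=np.radians(yaw); y=np.array([np.cos(a),np.sin(a),0]); z=np.array([0,0,-1]); return R.from_matrix(np.c_[np.cross(y,z),y,z])
def state():
    t=st(); R0=R.from_quat(t['eef_rot']).as_matrix(); print('t',round(t['clock'],2),'p',(np.array(t['tool_pos'])*1000).round(1),'yaw',np.degrees(np.arctan2(R0[1,1],R0[0,1])).round(1),'z',R0[:,2].round(3),'q',np.round(t['q'],2),'F',np.round(t['contact_force'],1),'op',round(t['opening']*88,1),round(t['finger_force'],1))
if __name__=='__main__':
    state()
    v=list(map(float,sys.argv[1:])); 
    if v: print(*rel(v[:3],down(v[3])))
E
python3 go.py 547 414 150 95
```

```text
t 0.4 p [278.4 559.5 211.3] yaw 63.5 z [-0. -0. -1.] q [-1.08  0.69 -0.19  1.57  0.16  0.9  -0.22] F [-0.2 -0.6 -0.8] op 88.3 0.0
[-305.3  -10.6   61.3] [ -0.   -0.  -31.5]
```

Request:
{"name": "move_arm", "arguments": {
  "motion": [
    [-40,0,-30,0,0,0,0],
    [-100,-5,-10,0,0,-8,0],
    [-162,-10,10,0,0,-18,0],
    [-222,-10,30,0,0,-26,0],
    [-280,-10,50,0,0,-31.5,0]
  ],
  "newtons": 15
}}

```text
clock: 1.02
tool_pos: [0.5236, 0.4263, 0.1621]
eef_rot: [-0.046, 0.999, 0.0, 0.0]
contact_force: [0.3, 1.3, -0.4]
opening: 0.998
finger_force: 0.0
```

```bash
python3 go.py 547 414 64 95
```

```text
t 1.02 p [523.6 426.3 162.1] yaw 95.2 z [ 0.     0.001 -1.   ] q [-0.57  0.83 -0.36  1.44  0.33  0.93  0.64] F [ 0.3  1.3 -0.4] op 87.8 0.0
[-22.2 -14.5  98.1] [0.  0.  0.2]
```

Request:
{"name": "move_arm", "arguments": {
  "motion": [
    [-22,-14.5,40,0,0,0,0],
    [-22,-14.5,98,0,0,0,0],
    [-22,-14.5,98,0,0,0,0.8],
    [-22,-14.5,98,0,0,0,0.8],
    [-22,-14.5,98,0,0,0,0.8]
  ],
  "newtons": 15
}}

```text
clock: 1.65
tool_pos: [0.5461, 0.4168, 0.0677]
eef_rot: [-0.044, 0.999, 0.002, 0.002]
contact_force: [0.6, 0.6, 0.3]
opening: 0.683
finger_force: 0.0
```

```bash
python3 go.py 547 414 64 95
```

```text
t 1.65 p [546.1 416.8  67.7] yaw 95.1 z [ 0.004  0.004 -1.   ] q [-0.56  0.95 -0.32  1.47  0.38  0.78  0.64] F [0.6 0.6 0.3] op 60.1 0.0
[-0.7 -2.9  3.7] [0.2 0.2 0.1]
```

Request:
{"name": "move_arm", "arguments": {
  "motion": [
    [0,0,0,0,0,0,0.8],
    [0,0,0,0,0,0,0.8],
    [0,0,0,0,0,0,0.8],
    [0,0,0,0,0,0,0.8]
  ]
}}

```text
clock: 2.15
tool_pos: [0.5456, 0.4141, 0.0652]
eef_rot: [-0.044, 0.999, -0.0, 0.0]
contact_force: [0.4, 0.4, 2.3]
opening: 0.226
finger_force: 0.9
```

```bash
python3 go.py 547 414 64 95
```

```text
t 2.15 p [545.6 414.1  65.2] yaw 95.0 z [ 0.001 -0.001 -1.   ] q [-0.56  0.96 -0.32  1.47  0.38  0.78  0.64] F [0.4 0.4 2.3] op 19.9 0.9
[-1.4 -0.2  1.2] [-0.1  0.   0. ]
```

```bash
python3 - <<'E'
from h import *
S=snap('scene');T=snap('top')
def crop(s,x0,y0,w,h,f): return cv2.resize(cv2.cvtColor(s['frame'][y0:y0+h,x0:x0+w],cv2.COLOR_RGB2BGR),None,fx=f,fy=f,interpolation=cv2.INTER_CUBIC)
cv2.imwrite('pics/c4.png',np.hstack([crop(S,285,150,80,80,5),crop(T,150,190,80,80,5)]))
E
python3 go.py
```

```text
t 2.25 p [545.7 414.4  65.2] yaw 95.0 z [ 0.001 -0.    -1.   ] q [-0.56  0.96 -0.32  1.47  0.38  0.78  0.64] F [ 0.1 -2.1  6.1] op 17.8 2.7
```

View pics/c4.png

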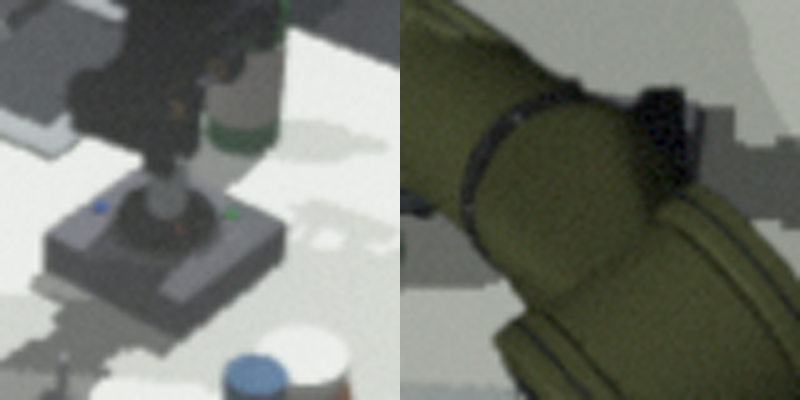

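The picture shows the fingers at the knob with the shaft visible below them. The closure target of 0.8 was reached before the full grip force built up, so I close further.

Request:
{"name": "move_arm", "arguments": {
  "motion": [
    [0,0,0,0,0,0,1],
    [0,0,0,0,0,0,1],
    [0,0,0,0,0,0,1]
  ]
}}

```text
clock: 2.62
tool_pos: [0.5457, 0.4148, 0.0652]
eef_rot: [-0.044, 0.999, 0.0, 0.001]
contact_force: [-0.5, -1.5, 5.4]
opening: -0.001
finger_force: 2.7
```

```bash
python3 go.py 547 414 64 95
```

```text
t 2.62 p [545.7 414.8  65.2] yaw 95.0 z [ 0.001  0.    -1.   ] q [-0.56  0.96 -0.32  1.47  0.38  0.78  0.64] F [-0.5 -1.5  5.4] op -0.1 2.7
[-1.2 -0.9  1.2] [0.  0.1 0. ]
```

```bash
python3 - <<'E'
from h import *
S=snap('scene');T=snap('top')
print(proj(S,[[.546,.415,z] for z in (.036,.052,.065,.092,.1)]).round(1).tolist())
C=cloud(S)*1000
for v in range(172,204,2): print(v,[tuple(C[v,u].round().astype(int)) for u in (314,317,320)])
im=cv2.resize(cv2.cvtColor(S['frame'][165:210,295:345],cv2.COLOR_RGB2BGR),None,fx=12,fy=12,interpolation=cv2.INTER_CUBIC)
im=np.clip(im.astype(float)*1.8,0,255).astype(np.uint8)
cv2.imwrite('pics/c5.png',im)
E
```

```text
[[318.0, 194.7], [318.2, 191.1], [318.3, 188.2], [318.6, 182.1], [318.7, 180.3]]
172 [(np.int64(583), np.int64(327), np.int64(198)), (np.int64(584), np.int64(344), np.int64(189)), (np.int64(578), np.int64(372), np.int64(172))]
174 [(np.int64(587), np.int64(322), np.int64(194)), (np.int64(578), np.int64(353), np.int64(174)), (np.int64(560), np.int64(400), np.int64(141))]
176 [(np.int64(583), np.int64(329), np.int64(181)), (np.int64(551), np.int64(394), np.int64(132)), (np.int64(553), np.int64(410), np.int64(124))]
178 [(np.int64(580), np.int64(334), np.int64(168)), (np.int64(548), np.int64(401), np.int64(119)), (np.int64(557), np.int64(405), np.int64(120))]
180 [(np.int64(583), np.int64(330), np.int64(164)), (np.int64(545), np.int64(405), np.int64(106)), (np.int64(557), np.int64(406), np.int64(111))]
182 [(np.int64(487), np.int64(474), np.int64(34)), (np.int64(547), np.int64(403), np.int64(99)), (np.int64(559), np.int64(404), np.int64(104))]
184 [(np.int64(493), np.int64(465), np.int64(33)), (np.int64(548), np.int64(402), np.int64(92)), (np.int64(556), np.int64(409), np.int64(91))]
18
[... 584 characters left out ...]
(542), np.int64(395), np.int64(49)), (np.int64(552), np.int64(399), np.int64(51)), (np.int64(560), np.int64(407), np.int64(50))]
196 [(np.int64(554), np.int64(378), np.int64(55)), (np.int64(560), np.int64(388), np.int64(52)), (np.int64(565), np.int64(399), np.int64(48))]
198 [(np.int64(553), np.int64(379), np.int64(45)), (np.int64(560), np.int64(388), np.int64(43)), (np.int64(565), np.int64(400), np.int64(39))]
200 [(np.int64(555), np.int64(377), np.int64(38)), (np.int64(565), np.int64(381), np.int64(40)), (np.int64(567), np.int64(398), np.int64(31))]
202 [(np.int64(560), np.int64(371), np.int64(35)), (np.int64(566), np.int64(381), np.int64(32)), (np.int64(578), np.int64(381), np.int64(38))]
```

View pics/c5.png

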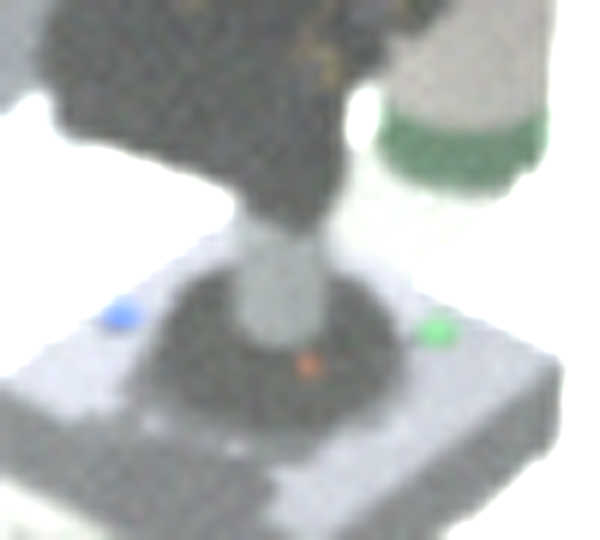

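The fingers shut on top of the knob, at z≈92, although the tool reads z=65. I lift off and check where the fingertips really are.

Request:
{"name": "move_arm", "arguments": {
  "motion": [
    [0,0,-60,0,0,0,1],
    [0,0,-100,0,0,0,1],
    [0,0,-100,0,0,0,1],
    [0,0,-100,0,0,0,1]
  ]
}}

```text
clock: 3.22
tool_pos: [0.5443, 0.4143, 0.1634]
eef_rot: [-0.044, 0.999, -0.001, -0.001]
contact_force: [0.7, -0.5, -0.3]
opening: 0.006
finger_force: 0.0
```

```bash
python3 - <<'E'
from h import *
import go
go.state()
S=snap('scene');T=snap('top')
t=np.array(st()['tool_pos'])
print('tcp proj',proj(S,[t,t+[0,0,.027]]).round(1).tolist(), proj(T,[t]).round(1).tolist())
C=cloud(S)*1000
p=proj(S,t)[0]; u0,v0=p.round().astype(int)
for v in range(v0-16,v0+12,2): print(v,[tuple(C[v,u].round().astype(int).tolist()) for u in (u0-4,u0,u0+4)])
def crop(s,u,v,f): return cv2.resize(cv2.cvtColor(s['frame'][v-30:v+30,u-30:u+30],cv2.COLOR_RGB2BGR),None,fx=f,fy=f,interpolation=cv2.INTER_CUBIC)
cv2.imwrite('pics/c6.png',np.clip(np.hstack([crop(S,u0,v0,6),crop(T,188,226,6)])*1.5,0,255).astype(np.uint8)); print(u0,v0)
E
```

```text
t 3.23 p [544.3 414.3 163.4] yaw 95.1 z [-0.001 -0.001 -1.   ] q [-0.54  0.84 -0.36  1.41  0.33  0.96  0.68] F [ 0.7 -0.5 -0.3] op 0.6 0.0
tcp proj [[318.8, 165.6], [319.2, 159.1]] [[180.1, 221.8]]
150 [(583, 327, 283), (551, 400, 236), (556, 417, 229)]
152 [(582, 330, 274), (551, 400, 228), (551, 425, 215)]
154 [(581, 331, 265), (553, 398, 222), (554, 421, 211)]
156 [(581, 331, 258), (553, 398, 213), (554, 421, 202)]
158 [(536, 400, 198), (552, 400, 204), (556, 419, 196)]
160 [(372, 644, 1), (548, 408, 190), (401, 661, 4)]
162 [(382, 631, 2), (399, 635, 7), (401, 662, -6)]
164 [(390, 620, 1), (396, 640, -6), (413, 644, -2)]
166 [(402, 602, 5), (414, 613, 5), (427, 623, 5)]
168 [(406, 597, 0), (413, 616, -7), (433, 614, 3)]
170 [(413, 587, -2), (425, 598, -2), (436, 611, -5)]
172 [(421, 576, -2), (431, 590, -5), (446, 596, -2)]
174 [(429, 564, -1), (442, 573, -1), (452, 587, -4)]
176 [(437, 553, -2), (449, 563, -2), (465, 568, 1)]
319 166
```

View pics/c6.png

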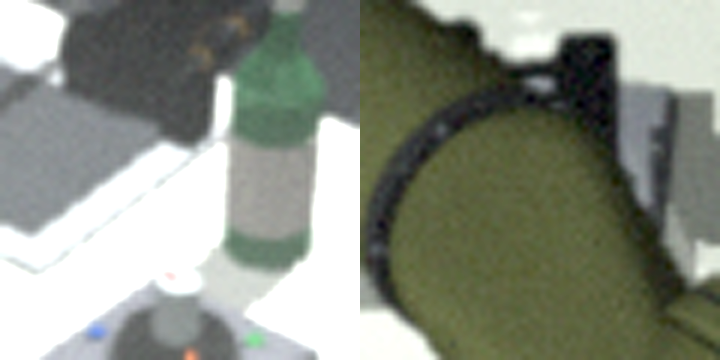

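The shut fingertips really sit at z≈190 when the tool reads 163, so they are about 27 mm higher than reported. I redo the grasp 27 mm lower.

Request:
{"name": "move_arm", "arguments": {
  "motion": [
    [-2,0,30,0,0,0,0.3],
    [-2,0,30,0,0,0,0.3],
    [-2,0,90,0,0,0,0.3],
    [-2,0,125,0,0,0,0.3],
    [-2,0,125,0,0,0,0.3]
  ]
}}

```text
clock: 3.95
tool_pos: [0.5451, 0.4133, 0.037]
eef_rot: [-0.044, 0.999, -0.002, -0.002]
contact_force: [-0.6, -0.4, 0.3]
opening: 0.545
finger_force: 0.0
```

```bash
python3 go.py 547 414 37 95
```

```text
t 3.95 p [545.1 413.3  37. ] yaw 95.1 z [-0.005 -0.004 -1.   ] q [-0.56  1.   -0.31  1.47  0.39  0.74  0.63] F [-0.6 -0.4  0.3] op 48.0 0.0
[-1.9  0.5 -0.1] [-0.2 -0.3  0.1]
```

Request:
{"name": "move_arm", "arguments": {
  "motion": [
    [0,0,0,0,0,0,1],
    [0,0,0,0,0,0,1],
    [0,0,0,0,0,0,1],
    [0,0,0,0,0,0,1]
  ]
}}

```text
clock: 4.45
tool_pos: [0.5484, 0.4135, 0.0414]
eef_rot: [-0.043, 0.999, -0.001, 0.001]
contact_force: [0.6, -3.1, 4.8]
opening: 0.312
finger_force: 15.0
```

```bash
python3 go.py 547 414 37 95
```

```text
t 4.45 p [548.4 413.5  41.4] yaw 95.0 z [ 0.002 -0.002 -1.   ] q [-0.56  0.99 -0.31  1.47  0.39  0.74  0.63] F [ 0.6 -3.1  4.8] op 27.4 15.0
[1.3 0.7 4.4] [-0.1  0.1 -0. ]
```

Request:
{"name": "move_arm", "arguments": {
  "motion": [
    [0,0,0,0,0,0,0.4],
    [0,0,-4,0,0,0,0.4],
    [0,0,-4,0,0,0,1],
    [0,0,-4,0,0,0,1],
    [0,0,-4,0,0,0,1]
  ]
}}

```text
clock: 5.08
tool_pos: [0.5471, 0.4133, 0.0435]
eef_rot: [-0.044, 0.999, -0.001, -0.0]
contact_force: [-0.6, -3.4, 3.4]
opening: 0.312
finger_force: 15.0
```

```bash
python3 - <<'E'
from h import *
import go
go.state()
S=snap('scene')
im=cv2.resize(cv2.cvtColor(S['frame'][165:210,295:345],cv2.COLOR_RGB2BGR),None,fx=12,fy=12,interpolation=cv2.INTER_CUBIC)
cv2.imwrite('pics/c7.png',np.clip(im.astype(float)*1.8,0,255).astype(np.uint8))
E
```

```text
t 5.08 p [547.1 413.3  43.5] yaw 95.0 z [-0.    -0.003 -1.   ] q [-0.56  0.99 -0.31  1.47  0.39  0.75  0.63] F [-0.6 -3.4  3.4] op 27.4 15.0
```

View pics/c7.png

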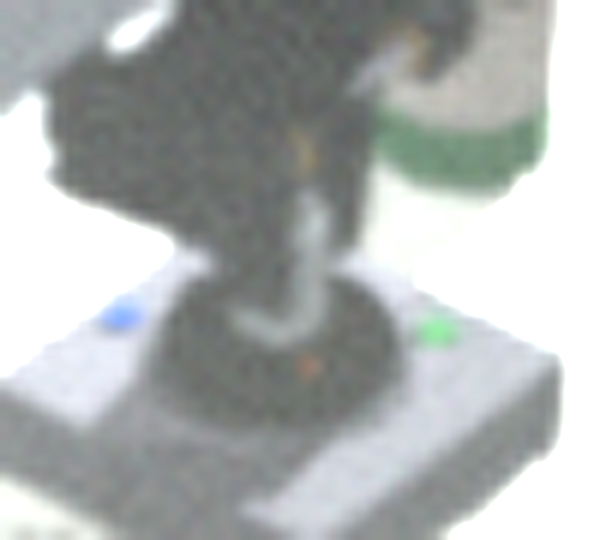

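The fingers now straddle the knob, clear of the ring, and the orange mark is unchanged at crop (308,365). I turn it clockwise.

Request:
{"name": "move_arm", "arguments": {
  "motion": [
    [0,0,0,0,0,9,1],
    [0,0,0,0,0,19,1],
    [0,0,0,0,0,29,1],
    [0,0,0,0,0,39,1],
    [0,0,0,0,0,49,1]
  ]
}}

```text
clock: 5.75
tool_pos: [0.5464, 0.4112, 0.0435]
eef_rot: [0.377, 0.926, -0.003, -0.0]
contact_force: [-3.3, -7.9, 8.3]
opening: 0.31
finger_force: 15.0
```

Request:
{"name": "move_arm", "arguments": {
  "motion": [
    [0,0,0,0,0,10,1],
    [0,0,0,0,0,20,1],
    [0,0,0,0,0,30,1],
    [0,0,0,0,0,40,1],
    [0,0,0,0,0,49,1]
  ]
}}

```text
clock: 6.38
tool_pos: [0.5443, 0.4104, 0.0434]
eef_rot: [0.727, 0.686, -0.005, 0.0]
contact_force: [-7.5, -10.0, 10.9]
opening: 0.314
finger_force: 15.0
```

```bash
python3 go.py 547 414 43.5 -21
```

```text
t 6.38 p [544.3 410.4  43.4] yaw -3.3 z [-0.007 -0.007 -1.   ] q [-0.78  0.98  0.13  1.49 -0.17  0.69 -0.63] F [ -7.5 -10.   10.9] op 27.6 15.0
[ 3.7  2.5 -0.1] [-0.3  0.5 17.7]
```

Request:
{"name": "move_arm", "arguments": {
  "motion": [
    [-1,-1,-1,0,0,8,1],
    [-2,-2,-2,0,0,18,1],
    [-2,-2,-2,0,0,18,1]
  ]
}}

```text
clock: 6.75
tool_pos: [0.5434, 0.4106, 0.0437]
eef_rot: [0.824, 0.567, -0.003, 0.001]
contact_force: [-1.0, -5.3, -6.4]
opening: 0.314
finger_force: 15.0
```

```bash
python3 go.py 547 414 43.5 -21
```

```text
t 6.75 p [543.4 410.6  43.7] yaw -20.9 z [-0.003 -0.005 -1.   ] q [-0.82  0.98  0.21  1.5  -0.27  0.69 -0.85] F [-1.  -5.3 -6.4] op 27.6 15.0
[4.5 2.1 0.1] [-0.1  0.3  0.1]
```

Now I release, lift and swing aside to check the pointer.

Request:
{"name": "move_arm", "arguments": {
  "motion": [
    [0,0,0,0,0,0,0.4],
    [0,0,0,0,0,0,0.4],
    [0,0,-62,0,0,0,0.4],
    [0,0,-124,0,0,0,0.4],
    [0,0,-150,0,0,0,0.4]
  ]
}}

```text
clock: 7.38
tool_pos: [0.5473, 0.4155, 0.2009]
eef_rot: [0.823, 0.567, 0.005, -0.001]
contact_force: [-0.7, 0.4, -0.2]
opening: 0.603
finger_force: 0.0
```

```bash
python3 go.py 400 200 190 27
```

```text
t 7.38 p [547.3 415.5 200.9] yaw -20.8 z [ 0.007  0.007 -1.   ] q [-0.85  0.8   0.27  1.39 -0.23  0.97 -0.89] F [-0.7  0.4 -0.2] op 53.0 0.0
[-253.9  -61.     8.5] [  0.4  -0.4 -47.8]
```

Request:
{"name": "move_arm", "arguments": {
  "motion": [
    [-55,-15,8,0,0,-9,0],
    [-110,-28,8,0,0,-19,0],
    [-165,-42,8,0,0,-29,0],
    [-220,-55,8,0,0,-39,0],
    [-254,-61,8,0,0,-48,0]
  ]
}}

```text
clock: 8.0
tool_pos: [0.3961, 0.1965, 0.1885]
eef_rot: [0.519, 0.855, 0.001, 0.0]
contact_force: [0.6, 0.1, 0.0]
opening: 0.999
finger_force: 0.0
```

```bash
cat > knob.py <<'E'
from meas import *
import go
def main():
    T=snap('top'); S=snap('scene')
    f=T['frame'].astype(int)
    sub=f[216:236,172:200]; red=(sub[:,:,0]-sub[:,:,1])
    m=cv2.inRange(cv2.cvtColor(T['frame'],cv2.COLOR_RGB2HSV)[216:236,172:200],(0,70,90),(4,255,255))|cv2.inRange(cv2.cvtColor(T['frame'],cv2.COLOR_RGB2HSV)[216:236,172:200],(172,50,90),(180,255,255))
    c=plane(T,(185.5,224),.092)[0]*1000
    k=(red>12)&(sub.min(2)>50); v,u=np.nonzero(k)
    P=plane(T,np.c_[u+172,v+216],.092)*1000
    for (a,b,w,p) in zip(u+172,v+216,red[k],P): 
        d=(p-c)[:2]
        if np.hypot(*d)<17: print(a,b,w,d.round(1),np.arctan2(d[1],d[0]).round(2))
    im=lambda s,x0,y0,w,h,q:cv2.resize(cv2.cvtColor(s['frame'][y0:y0+h,x0:x0+w],cv2.COLOR_RGB2BGR),None,fx=q,fy=q,interpolation=cv2.INTER_CUBIC)
    a=im(T,168,205,46,40,8.5);b=im(S,297,174,46,40,8.5)
    cv2.imwrite('pics/k%d.png'%int(st()['clock']*10),np.hstack([a,b]))
    print(boards(T,(120,130,500,300)),boards(S,(130,180,360,330))); go.state()
main()
E
python3 knob.py; ls pics
```

```text
182 222 34 [ 6.5 12.4] 1.09
183 222 34 [6.6 9. ] 0.94
183 223 28 [3.2 8.8] 1.22
184 223 35 [3.3 5.4] 1.02
185 224 16 [-0.   1.7] 1.6
[(442, 6, 118, 48, 8.6), (458, -186, 117, 49, -6.4), (462, 203, 117, 46, 2.0)] [(460, -189, 118, 47, -6.2)]
t 8.1 p [395.4 194.8 188.4] yaw 27.1 z [-0.001 -0.001 -1.   ] q [-0.56  0.5  -0.01  2.13  0.01  0.52 -0.1 ] F [ 0.6  0.5 -0. ] op 88.2 0.0
c1.png
c2.png
c3.png
c4.png
c5.png
c6.png
c7.png
k81.png
scene1.png
top1.png
```

```bash
python3 - <<'E'
from meas import *
T=snap('top');S=snap('scene')
for s,roi in((T,(170,205,215,248)),):
    f=s['frame'].astype(int)
    for (x0,y0,x1,y1) in [(188,214,200,226)]:
        sub=f[y0:y1,x0:x1];w=np.clip(sub[:,:,0]-sub[:,:,2]-15,0,None); v,u=np.mgrid[y0:y1,x0:x1]; uv=((u*w).sum()/w.sum(),(v*w).sum()/w.sum()); print('orange',np.round(uv,1),plane(s,uv,.052)*1000)
C=(cloud(S)*1000).reshape(-1,3); C=C[np.isfinite(C[:,0])]
t=st(); p=np.array(t['tool_pos'])*1000; R0=R.from_quat(t['eef_rot'])
L=R0.inv().apply(C-p); k=(np.abs(L[:,0])<60)&(np.abs(L[:,1])<100)&(L[:,2]>-150)&(C[:,2]>60); L=L[k]
for z in range(-80,30,10):
    q=L[(L[:,2]>=z)&(L[:,2]<z+10)]
    for sgn in(-1,1):
        e=q[q[:,1]*sgn>0]
        if len(e)>2: print(z,sgn,len(e),e.min(0).round(),e.max(0).round())
E
```

```text
orange [192.8 219.5] [[568.55796574 399.07686308  52.        ]]
-80 -1 19 [-16. -62. -80.] [ 12. -43. -70.]
-80 1 11 [-14.  43. -79.] [ -4.  60. -70.]
-70 -1 16 [-13. -63. -69.] [ 11. -45. -60.]
-70 1 16 [-16.  42. -70.] [  7.  60. -61.]
-60 -1 18 [-14. -60. -59.] [  9. -46. -50.]
-60 1 13 [-19.  45. -59.] [ 14.  59. -51.]
-50 -1 14 [-15. -59. -49.] [  6. -44. -43.]
-50 1 11 [-15.  45. -48.] [ -3.  58. -43.]
-40 -1 16 [-19. -62. -40.] [  0. -43. -30.]
-40 1 15 [-18.  45. -39.] [  4.  57. -31.]
-30 -1 3 [ -9. -56. -29.] [  0. -47. -24.]
```

The orange mark is unchanged and the pointer's line is at 0.96 rad against 0.945 expected for green, so the knob is done. Next is board A at (462,203).

```bash
python3 go.py 465 202 60 92
```

```text
t 8.2 p [398.4 198.9 188.4] yaw 27.0 z [ 0.003  0.003 -1.   ] q [-0.56  0.5  -0.01  2.12  0.01  0.52 -0.1 ] F [ 1.1  0.7 -0.4] op 87.9 0.0
[-27.6  60.3 128.6] [  0.2   0.1 -65. ]
```

Request:
{"name": "move_arm", "arguments": {
  "motion": [
    [-6,12,0,0,0,-10,0.2],
    [-12,24,20,0,0,-20,0.2],
    [-18,36,50,0,0,-30,0.2],
    [-24,48,80,0,0,-40,0.2],
    [-28,60,100,0,0,-50,0.2]
  ]
}}

```text
clock: 8.82
tool_pos: [0.465, 0.2022, 0.0862]
eef_rot: [0.11, 0.994, 0.001, 0.001]
contact_force: [0.4, 0.5, -1.3]
opening: 0.798
finger_force: 0.0
```

Request:
{"name": "move_arm", "arguments": {
  "motion": [
    [0,0,0,0,0,-10,0.2],
    [0,0,0,0,0,-15,0.2],
    [0,0,0,0,0,-15,0.2],
    [0,0,0,0,0,-15,0.2]
  ]
}}

```text
clock: 9.32
tool_pos: [0.464, 0.2012, 0.0876]
eef_rot: [-0.017, 1.0, 0.001, 0.001]
contact_force: [-0.9, -0.7, 0.1]
opening: 0.8
finger_force: 0.0
```

```bash
python3 go.py 465 202 0 92;python3 go.py 465 202 0 92; python3 -c "
from meas import *
print(boards(snap('scene'),(130,180,360,330)))"; python3 go.py 465 202 0 92
```

```text
t 9.32 p [464.  201.2  87.6] yaw 92.0 z [ 0.001  0.001 -1.   ] q [-0.34  0.75 -0.26  2.03  0.45  0.42  0.66] F [-0.9 -0.7  0.1] op 70.4 0.0
[-0.9  0.7 87.6] [ 0.1  0.1 -0. ]
t 9.32 p [464.  201.2  87.6] yaw 92.0 z [ 0.001  0.001 -1.   ] q [-0.34  0.75 -0.26  2.03  0.45  0.42  0.66] F [-0.9 -0.7  0.1] op 70.4 0.0
[-0.9  0.7 87.6] [ 0.1  0.1 -0. ]
[(460, -189, 118, 48, -5.4)]
t 9.38 p [463.8 200.9  87.6] yaw 92.0 z [ 0.001  0.001 -1.   ] q [-0.34  0.75 -0.26  2.03  0.45  0.42  0.66] F [ 0.2 -0.8 -0.4] op 70.5 0.0
[-1.1  1.  87.6] [ 0.   0.1 -0. ]
```

Request:
{"name": "move_arm", "arguments": {
  "motion": [
    [-1,1,60,0,0,0,0.2],
    [-1,1,95,0,0,0,0.2],
    [-1,1,106,0,0,0,0.2],
    [-1,1,110,0,0,0,0.2],
    [-1,1,110,0,0,0,0.2]
  ],
  "newtons": 20
}}

```text
clock: 10.0
tool_pos: [0.4649, 0.2014, -0.0216]
eef_rot: [-0.018, 1.0, 0.0, 0.001]
contact_force: [0.7, 0.4, -0.9]
opening: 0.801
finger_force: 0.0
```

Request:
{"name": "move_arm", "arguments": {
  "motion": [
    [0,0,0,0,0,0,0.6],
    [0,0,0,0,0,0,0.6],
    [0,0,0,0,0,0,0.6],
    [0,0,0,0,0,0,0.6]
  ]
}}

```text
clock: 10.5
tool_pos: [0.4647, 0.2012, -0.0219]
eef_rot: [-0.018, 1.0, 0.0, 0.001]
contact_force: [-0.2, -0.0, 6.7]
opening: 0.554
finger_force: 20.0
```

```bash
python3 go.py 465 202 -25 92
```

```text
t 10.5 p [464.7 201.2 -21.9] yaw 92.0 z [ 0.001  0.001 -1.   ] q [-0.44  0.95 -0.1   2.06  0.54  0.16  0.57] F [-0.2 -0.   6.7] op 48.8 20.0
[-0.3  0.8  3.1] [0.  0.1 0. ]
```

Request:
{"name": "move_arm", "arguments": {
  "motion": [
    [0,0,-62,0,0,0,0.6],
    [0,0,-120,0,0,8,0.6],
    [-60,0,-120,0,0,18,0.6],
    [-110,-10,-120,0,0,28,0.6],
    [-136,-20,-120,0,0,38,0.6]
  ]
}}

```text
clock: 11.12
tool_pos: [0.6035, 0.1849, 0.0977]
eef_rot: [0.312, 0.95, 0.001, 0.001]
contact_force: [-0.4, -0.2, -0.6]
opening: 0.555
finger_force: 20.0
```

Request:
{"name": "move_arm", "arguments": {
  "motion": [
    [0,0,0,0,0,10,0.6],
    [0,0,0,0,0,20,0.6],
    [0,0,0,0,0,30,0.6],
    [0,0,0,0,0,40,0.6],
    [0,0,0,0,0,44,0.6]
  ]
}}

```text
clock: 11.75
tool_pos: [0.6002, 0.1859, 0.0971]
eef_rot: [0.644, 0.765, -0.001, -0.0]
contact_force: [0.3, -0.2, -1.3]
opening: 0.56
finger_force: 20.0
```

```bash
python3 go.py 606 176.5 60 10
```

```text
t 11.75 p [600.2 185.9  97.1] yaw 9.9 z [-0.001 -0.    -1.   ] q [-0.39  0.84  0.03  1.66 -0.04  0.65 -0.17] F [ 0.3 -0.2 -1.3] op 49.2 20.0
[-10.2   4.2  37.1] [-0.1  0.  -0.1]
```

Request:
{"name": "move_arm", "arguments": {
  "motion": [
    [-10,4,20,0,0,0,0.6],
    [-10,4,37,0,0,0,0.6],
    [-10,4,37,0,0,0,0.6],
    [-10,4,37,0,0,0,0.6]
  ]
}}

```text
clock: 12.25
tool_pos: [0.6064, 0.1769, 0.0602]
eef_rot: [0.642, 0.766, -0.0, -0.0]
contact_force: [-1.2, 0.1, -1.3]
opening: 0.56
finger_force: 20.0
```

```bash
cat > hold.py <<'E'
from meas import *
import go,sys
go.state(); S=snap('scene');T=snap('top'); t=st(); p=np.array(t['tool_pos'])*1000
zt=float(sys.argv[1])/1000   # board top height
print('top',boards(T,(200,130,500,300),zt),'scene at zt',boards(S,(230,170,360,280),zt,(3,60,40)))
x0,y0=255,190
pins=np.array([[598.2,219.5,62],[612.5,138.8,62]])/1000
pp=proj(S,pins); print('pins px',pp.round(1).tolist())
im=cv2.resize(cv2.cvtColor(S['frame'][y0:y0+60,x0:x0+80],cv2.COLOR_RGB2BGR),None,fx=10,fy=10,interpolation=cv2.INTER_CUBIC)
cv2.imwrite('pics/'+sys.argv[2],im)
E
python3 hold.py 89 h1.png
```

```text
t 12.25 p [606.4 176.9  60.2] yaw 10.1 z [-0.001  0.    -1.   ] q [-0.37  0.89  0.02  1.66 -0.04  0.59 -0.15] F [-1.2  0.1 -1.3] op 49.2 20.0
top [(438, 11, 110, 45, 8.2), (454, -170, 110, 46, -6.0)] scene at zt [(606, 177, 120, 51, -77.6)]
pins px [[297.6, 221.5], [286.2, 235.7]]
```

View pics/h1.png

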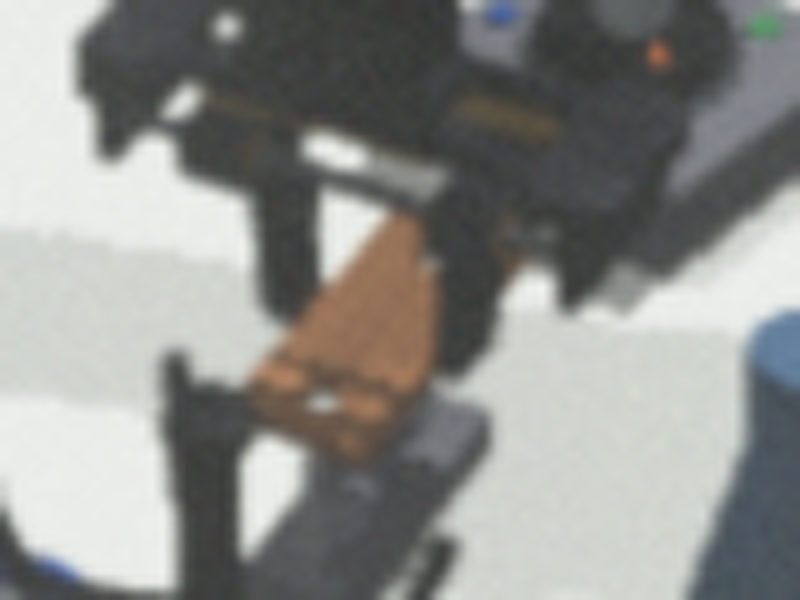

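The held board is over the rack, with its near hole at about crop (325,402), scene px (287,229.7). I convert that to a position.

```bash
python3 - <<'E'
from meas import *
S=snap('scene')
sub=S['frame'][222:238,280:294].astype(int); w=np.clip(sub[:,:,2]-90,0,None); v,u=np.mgrid[222:238,280:294]
print(sub[:,:,2])
for uv in [(287,229.7)]:
    for z in(.082,.085,.089): print(z,(plane(S,uv,z)*1000).round(1), )
p=np.array(st()['tool_pos'])*1000;print(p)
C=cloud(S)*1000
for u,v in [(286,224),(290,220),(293,216)]: print(C[v,u].round())
E
```

```text
[[203 202 170 122  88  85  89  89  92  86  88  86  86  86]
 [204 204 191 143  99  88  87  93  88  89  88  85  87  86]
 [206 190 159 115  90  88  92  87  91  87  87  84  84  88]
 [196 162 111  84  79  87  85  84  87  86  85  87  88  91]
 [174 131  95  83  79  77  77  76  79  80  83  88  91  92]
 [128  99  95  94  86  78  75  71  73  73  73  81  87  91]
 [ 95  76  80  86  89  83  76  81  78  76  79  80  74  82]
 [ 78  75  76  79  73  77  98 121 112  90  91  85  82  81]
 [ 72  74  76  74  74  80 121 153 136 101  89  92  96  89]
 [ 72  70  72  74  75  75  81  93  88  79  77  82  88  80]
 [ 87  91  82  75  76  76  71  72  71  73  75  73  74  71]
 [125 152 142 127 106  84  74  69  69  77  80  75  75  68]
 [174 219 215 205 174 126  83  80  71  78  86  77  71  70]
 [215 232 231 230 220 164 101  88  80  74  70  69  67  76]
 [231 233 233 232 215 151 102  88  79  74  73  75  78  77]
 [230 233 232 231 211 149  99  86  81  86  93  91  84  81]]
0.082 [[610.6 145.5  82. ]]
0.085 [[612.7 142.7  85. ]]
0.089 [[615.6 138.9  89. ]]
[606.91929173 177.09387261  61.02684853]
[598. 156.  92.]
[594. 183.  90.]
[588. 208.  88.]
```

```bash
python3 - <<'E'
from meas import *
S=snap('scene');T=snap('top')
for n,a,b in(('L',(297,221.8),(243.75,211.6)),('R',(285.8,235.8),(267.25,208.25))):
    print(n,(plane(S,a,.063)*1000).round(1),(plane(T,b,.063)*1000).round(1))
print((plane(S,(287.05,229.6),.0869)*1000).round(1))
E
```

```text
L [[598.4 216.1  63. ]] [[599.3 220.7  63. ]]
R [[612.5 136.7  63. ]] [[613.1 139.6  63. ]]
[[613.9 141.4  86.9]]
```

Request:
{"name": "move_arm", "arguments": {
  "motion": [
    [-3,-1.5,0,0,0,0,0.6],
    [-3,-1.5,10,0,0,0,0.6],
    [-3,-1.5,18,0,0,0,0.6],
    [-3,-1.5,24,0,0,0,0.6],
    [-3,-1.5,24,0,0,0,0.6]
  ]
}}

```text
clock: 13.12
tool_pos: [0.605, 0.1734, 0.0357]
eef_rot: [0.642, 0.766, -0.001, -0.0]
contact_force: [0.3, 0.5, -0.7]
opening: 0.558
finger_force: 20.0
```

```bash
python3 go.py
```

```text
t 13.12 p [605.  173.4  35.7] yaw 10.0 z [-0.001 -0.    -1.   ] q [-0.36  0.93  0.02  1.67 -0.03  0.54 -0.15] F [ 0.3  0.5 -0.7] op 49.1 20.0
```

No contact below the tip height, so the pins are in the holes. I continue down.

Request:
{"name": "move_arm", "arguments": {
  "motion": [
    [0,0,12,0,0,0,0.6],
    [0,0,24,0,0,0,0.6],
    [0,0,32,0,0,0,0.6],
    [0,0,35,0,0,0,0.6],
    [0,0,35,0,0,0,0.6]
  ]
}}

```text
clock: 13.75
tool_pos: [0.6055, 0.1735, 0.0013]
eef_rot: [0.643, 0.766, -0.0, -0.0]
contact_force: [-0.2, 1.1, -0.2]
opening: 0.561
finger_force: 20.0
```

```bash
python3 go.py
```

```text
t 13.75 p [605.5 173.5   1.3] yaw 10.0 z [-0. -0. -1.] q [-0.36  0.98  0.02  1.68 -0.03  0.48 -0.15] F [-0.2  1.1 -0.2] op 49.4 20.0
```

Request:
{"name": "move_arm", "arguments": {
  "motion": [
    [0,0,2,0,0,0,0.3],
    [0,0,2,0,0,0,0.3],
    [0,0,-60,0,0,0,0.3],
    [0,0,-120,0,0,0,0.3],
    [0,30,-130,0,0,0,0.3]
  ]
}}

```text
clock: 14.38
tool_pos: [0.6368, 0.1794, 0.1368]
eef_rot: [0.642, 0.766, 0.003, 0.002]
contact_force: [1.2, -0.7, -0.8]
opening: 0.701
finger_force: 0.0
```

```bash
python3 go.py 442 6 90 98;  python3 -c "
from meas import *
T=snap('top');S=snap('scene')
print(boards(T,(120,130,500,300)),boards(S,(130,180,360,330)));print('rack',boards(T,(200,180,290,240),.028),boards(S,(260,200,330,270),.028,(3,60,40)))"
```

```text
t 14.38 p [636.8 179.4 136.8] yaw 10.1 z [ 0.006  0.002 -1.   ] q [-0.36  0.82  0.03  1.53 -0.03  0.79 -0.14] F [ 1.2 -0.7 -0.8] op 61.7 0.0
[-136.8 -222.4   45.3] [  0.3   0.2 -87.9]
[(442, 6, 117, 48, 8.2), (458, -186, 116, 48, -5.5)] [(459, -189, 117, 48, -6.2), (444, 4, 112, 44, 8.6), (595, 193, 111, 43, -80.4)]
rack [] [(609, 175, 122, 52, -81.1)]
```

Board 1 is seated: the scene fit at z=28 gives (609,175), 122×52, −81°. Next is board 2 at (442,6).

Request:
{"name": "move_arm", "arguments": {
  "motion": [
    [0,-55,-20,0,0,-8,0.2],
    [-40,-100,-20,0,0,-18,0.2],
    [-75,-150,-20,0,0,-28,0.2],
    [-110,-190,-10,0,0,-38,0.2],
    [-137,-221,0,0,0,-48,0.2]
  ]
}}

```text
clock: 15.1
tool_pos: [0.4379, 0.0036, 0.1311]
eef_rot: [0.273, 0.962, -0.001, -0.001]
contact_force: [0.1, -0.8, 0.4]
opening: 0.799
finger_force: 0.0
```

Request:
{"name": "move_arm", "arguments": {
  "motion": [
    [0,0,0,0,0,-10,0.2],
    [0,0,0,0,0,-20,0.2],
    [0,0,0,0,0,-30,0.2],
    [0,0,0,0,0,-40,0.2],
    [0,0,0,0,0,-40,0.2]
  ]
}}

```text
clock: 15.72
tool_pos: [0.4399, 0.0053, 0.131]
eef_rot: [-0.069, 0.998, 0.0, -0.001]
contact_force: [0.6, -0.3, -0.0]
opening: 0.8
finger_force: 0.0
```

```bash
python3 go.py 444.6 6.4 0 98;  python3 -c "
from meas import *
T=snap('top');S=snap('scene')
print(boards(T,(120,130,500,300)),boards(S,(130,180,360,330)))"
```

```text
t 15.72 p [439.9   5.3 131. ] yaw 98.0 z [-0.002  0.001 -1.   ] q [ 0.13  0.63 -0.38  2.18  0.55  0.43  1.02] F [ 0.6 -0.3 -0. ] op 70.4 0.0
[ -5.1   0.3 131. ] [ 0.1 -0.1 -0. ]
[(609, 178, 121, 49, -80.7)] [(460, -189, 118, 47, -6.0), (444, 4, 112, 45, 9.2)]
```

Request:
{"name": "move_arm", "arguments": {
  "motion": [
    [-25,0,60,0,0,0,0.2],
    [-25,0,110,0,0,0,0.2],
    [-25,0,135,0,0,0,0.2],
    [-25,0,145,0,0,0,0.2],
    [-25,0,145,0,0,0,0.2]
  ]
}}

```text
clock: 16.45
tool_pos: [0.4659, 0.009, -0.0135]
eef_rot: [-0.07, 0.998, -0.0, -0.0]
contact_force: [-0.4, -0.6, 0.0]
opening: 0.799
finger_force: 0.0
```

```bash
python3 go.py 464.4 9.2 -22 98
```

```text
t 16.45 p [465.9   9.  -13.5] yaw 98.0 z [-0.001 -0.    -1.   ] q [-0.09  0.93 -0.05  2.18  0.76  0.06  0.83] F [-0.4 -0.6  0. ] op 70.3 0.0
[1.5 0.5 8.5] [-0. -0.  0.]
```

Request:
{"name": "move_arm", "arguments": {
  "motion": [
    [0,0,0,0,6,0,0.2],
    [0,0,5,0,6,0,0.2],
    [0,0,9,0,6,0,0.2],
    [0,0,9,0,6,0,0.2]
  ]
}}

```text
clock: 16.95
tool_pos: [0.4652, 0.0081, -0.0225]
eef_rot: [-0.07, 0.996, -0.004, -0.052]
contact_force: [-0.7, 0.4, 0.2]
opening: 0.8
finger_force: 0.0
```

```bash
python3 go.py 464.4 9.2 -22 98
```

```text
t 16.95 p [465.2   8.1 -22.5] yaw 98.0 z [-0.104 -0.016 -0.994] q [ 0.04  0.96 -0.27  2.06  0.75  0.32  0.85] F [-0.7  0.4  0.2] op 70.4 0.0
[ 0.7  1.2 -0.5] [-0.1 -6.   0. ]
```

Request:
{"name": "move_arm", "arguments": {
  "motion": [
    [0,0,0,0,0,0,0.6],
    [0,0,0,0,0,0,0.6],
    [0,0,0,0,0,0,0.6],
    [0,0,-30,0,0,0,0.6],
    [0,0,-60,0,0,0,0.6]
  ],
  "newtons": 25
}}

```text
clock: 17.58
tool_pos: [0.472, 0.0098, 0.0376]
eef_rot: [-0.07, 0.996, -0.004, -0.053]
contact_force: [1.1, 0.1, -0.8]
opening: 0.561
finger_force: 25.0
```

```bash
python3 - <<'E'
import go
go.state()
# target: board offset along tool x = 2.64-22.8 ; ref place p (605.5,173.5) yaw10 for d=2.64
import numpy as np
p=np.array([605.5,173.5])+ (22.8)*np.array([-np.sin(np.radians(10)),np.cos(np.radians(10))]); print(p)
print(*go.rel([p[0],p[1],100],go.down(10)))
E
```

```text
t 17.57 p [472.    9.8  37.6] yaw 98.1 z [-0.105 -0.015 -0.994] q [ 0.12  0.86 -0.4   2.03  0.67  0.49  0.93] F [ 1.1  0.1 -0.8] op 49.3 25.0
[601.54082155 195.95361677]
[-146.9  166.2  -78.3] [-4.6 -4.8 88. ]
```

```bash
cat >> go.py <<'E'
def tilted(yaw,th): return down(yaw)*R.from_euler('y',th,degrees=True)
E
python3 - <<'E'
import go
print(*go.rel([609,153,90],go.tilted(10,6)))
print(*go.rel([540,80,100],go.tilted(50,6)))
E
```

```text
[-149.3  122.6  -68.5] [-9.2 -0.1 87.6]
[-70.1  60.  -70.1] [-5.  -0.1 47.8]
```

Request:
{"name": "move_arm", "arguments": {
  "motion": [
    [0,0,-55,0,0,0,0.6],
    [-20,15,-80,-1.1,0,10,0.6],
    [-60,40,-80,-2.2,0,20,0.6],
    [-100,70,-80,-3.2,0,30,0.6],
    [-130,100,-75,-4.2,0,40,0.6]
  ]
}}

```text
clock: 18.2
tool_pos: [0.5959, 0.1288, 0.0982]
eef_rot: [0.28, 0.959, 0.015, -0.05]
contact_force: [0.2, 0.0, -0.6]
opening: 0.56
finger_force: 25.0
```

```bash
python3 -c "
import go
go.state();print(*go.rel([609,153,62],go.tilted(10,6)))"
```

```text
t 18.2 p [595.9 128.8  98.2] yaw 57.4 z [-0.087  0.056 -0.995] q [-0.05  0.86 -0.36  1.62  0.28  0.78  0.5 ] F [ 0.2  0.  -0.6] op 49.2 25.0
[-1.8 27.4 36.2] [-4.9  0.  47.2]
```

Request:
{"name": "move_arm", "arguments": {
  "motion": [
    [0,6,0,-1.0,0,10,0.6],
    [0,12,10,-2,0,20,0.6],
    [-1,18,20,-3.1,0,30,0.6],
    [-2,24,30,-4.1,0,40,0.6],
    [-2,27,36,-4.9,0,47,0.6]
  ]
}}

```text
clock: 18.82
tool_pos: [0.6065, 0.1518, 0.0614]
eef_rot: [0.64, 0.767, 0.033, -0.041]
contact_force: [-0.5, 0.1, -0.1]
opening: 0.558
finger_force: 25.0
```

Request:
{"name": "move_arm", "arguments": {
  "motion": [
    [0,0,0,0,0,0,0.6],
    [0,0,0,0,0,0,0.6]
  ]
}}

```text
clock: 19.08
tool_pos: [0.6071, 0.1516, 0.0623]
eef_rot: [0.637, 0.769, 0.033, -0.04]
contact_force: [0.8, 0.4, -1.4]
opening: 0.556
finger_force: 25.0
```

```bash
sed -i "s/^x0,y0=/sub=S['frame'][215:250,270:300].astype(int)[:,:,2]; print(sub[::1,8:26])\nx0,y0=/" hold.py; python3 -c "
import go
print(*go.rel([609,153,62],go.tilted(10,6)))"; python3 hold.py 92 h2.png
```

```text
[1.  2.2 0.4] [-0.1  0.   0.7]
t 19.07 p [607.1 151.6  62.3] yaw 10.7 z [-0.02   0.102 -0.995] q [-0.18  0.89 -0.15  1.68  0.02  0.57 -0.1 ] F [ 0.8  0.4 -1.4] op 48.9 25.0
top [(454, -169, 109, 45, -6.3)] scene at zt []
[[ 61  62  74 134 153 139 108  88  91  88  87  82  87  86  79  67  64  67]
 [ 64  63  89 188 225 214 180 156 116  81  71  72  83  79  68  60  55  64]
 [ 62  62  85 181 224 231 227 214 157  97  78  73  70  68  60  59  59  60]
 [ 62  63  74 134 212 229 222 179 123  93  89  86  74  62  62  65  62  64]
 [ 61  60  69 122 205 222 185 127  93  87  86  87  76  65  59  59  62  61]
 [ 64  59  64 106 198 201 142 100  89  90  89  86  76  70  63  59  61  59]
 [ 60  66  66  95 171 158 108  93  87  88  87  87  80  72  67  60  58  59]
 [ 61  60  64  84 112 109  90  91  91  89  85  86  81  82  72  61  63  57]
 [ 62  64  66  78  89  90  90  85  89  88  87  84  85  82  78  66  60  60]
 [ 63  62  72  83  87  90  88  89  85  87  88  83  89  86  82  72  59  60]
 [ 74  68  82  89  90  88  87  88  86  86  85  83  86  85  84  68  59  59]
 [106  88  85  91  90  89  84  82  85  84  91  92  86 
[... 1087 characters left out ...]
9  60  69  73  84  90  79  66  64  64  64  67  69  73  84]
 [ 68  84  79  72  70  66  70  83  91  83  71  70  65  67  69  80  89  84]
 [ 66  67  69  72  71  70  71  83  91  81  70  66  65  68  74  82  84  79]
 [ 61  70  76  73  75  68  73  80  90  81  68  70  70  69  81  87  80  78]
 [ 65  71  74  75  74  74  72  78  84  79  69  66  71  73  79  82  75  79]
 [ 61  67  69  74  71  72  73  71  73  71  68  69  74  85  81  79  76  91]
 [ 66  63  71  71  70  73  71  72  72  75  73  81  84  86  80  79  91 100]
 [ 62  69  72  75  69  72  71  71  73  70  74  88  92  82  77  86 103  97]
 [ 62  69  74  77  76  74  69  70  69  71  76  87  82  77  83 101 116  96]]
pins px [[297.6, 221.5], [286.2, 235.7]]
```

View pics/h2.png

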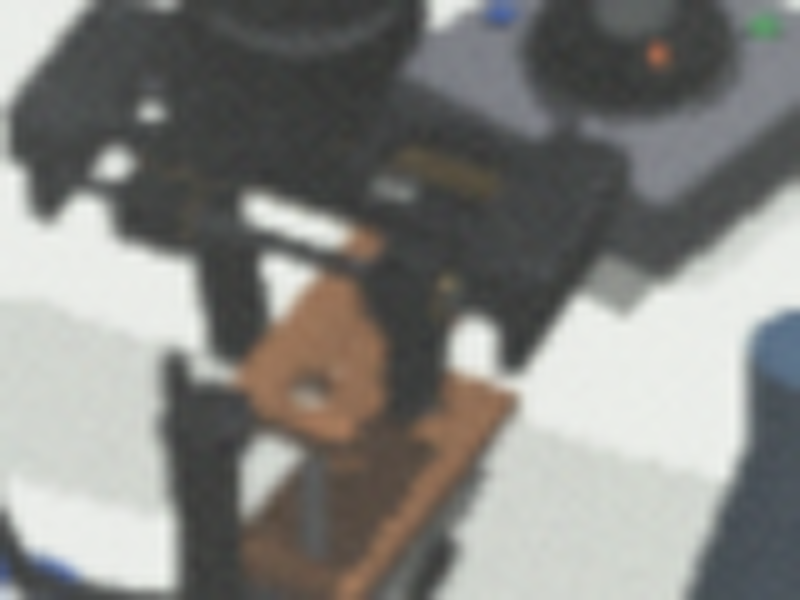

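Board 2 is held over the rack, with its near hole at crop (310,390) and pin R at crop (317,460) below it. I compute the offset from the first board's successful alignment.

```bash
python3 - <<'E'
from meas import *
S=snap('scene')
for uv,z in [((285.3,229.5),.0888),((285.7,228.1),.0928)]: print((plane(S,uv,z)*1000).round(1))
# new pin position: pin R tip visible now?
C=cloud(S)*1000
for u,v in [(283,226),(285,222),(288,219),(290,215),(304,231),(300,236),(296,243)]: print((u,v),C[v,u].round())
E
```

```text
[[610.5 136.5  88.8]]
[[610.2 139.1  92.8]]
(283, 226) [597. 142.  92.]
(285, 222) [589. 163.  92.]
(288, 219) [587. 181.  92.]
(290, 215) [580. 201.  92.]
(304, 231) [624. 222.  32.]
(300, 236) [626. 196.  29.]
(296, 243) [634. 164.  24.]
```

Request:
{"name": "move_arm", "arguments": {
  "motion": [
    [0.7,2.2,0,0,0,0.7,0.6],
    [0.7,2.2,10,0,0,0.7,0.6],
    [0,2.2,18,0,0,0.7,0.6],
    [-0.5,2.2,26,0,0,0.7,0.6],
    [-0.5,2.2,26,0,0,0.7,0.6]
  ]
}}

```text
clock: 19.85
tool_pos: [0.608, 0.1541, 0.0352]
eef_rot: [0.643, 0.764, 0.032, -0.041]
contact_force: [-0.0, 0.0, -0.5]
opening: 0.556
finger_force: 25.0
```

```bash
python3 -c "
import go
go.state();print(*go.rel([609,153,8.5],go.tilted(10,6)))"
```

```text
t 19.85 p [608.  154.1  35.2] yaw 9.9 z [-0.022  0.102 -0.995] q [-0.19  0.93 -0.14  1.68  0.02  0.53 -0.11] F [-0.   0.  -0.5] op 48.9 25.0
[-4.   0.9 26.4] [-0.2  0.  -0.1]
```

Request:
{"name": "move_arm", "arguments": {
  "motion": [
    [-2,0.5,4,0,0,0,0.6],
    [-3,0.5,12,0,0,0,0.6],
    [-4,0.5,20,0,0,0,0.6],
    [-4.3,0.5,26,0,0,0,0.6],
    [-4.3,0.5,26,0,0,0,0.6]
  ]
}}

```text
clock: 20.48
tool_pos: [0.609, 0.1528, 0.0093]
eef_rot: [0.643, 0.764, 0.032, -0.041]
contact_force: [-0.5, -0.0, -0.1]
opening: 0.557
finger_force: 25.0
```

```bash
python3 go.py
```

```text
t 20.48 p [609.  152.8   9.3] yaw 9.9 z [-0.021  0.102 -0.995] q [-0.18  0.97 -0.14  1.68  0.02  0.49 -0.11] F [-0.5 -0.  -0.1] op 49.1 25.0
```

Request:
{"name": "move_arm", "arguments": {
  "motion": [
    [-0.2,0,2,0,0,0,0.3],
    [-0.2,0,2,0,0,0,0.3],
    [5,0,-60,0,0,0,0.3],
    [10,0,-115,0,0,0,0.3],
    [0,-40,-140,0,0,0,0.2]
  ]
}}

```text
clock: 21.1
tool_pos: [0.577, 0.1339, 0.1531]
eef_rot: [0.642, 0.765, 0.037, -0.038]
contact_force: [-0.1, -0.6, -0.3]
opening: 0.787
finger_force: 0.0
```

```bash
python3 - <<'E'
from meas import *
import go
T=snap('top');S=snap('scene')
print(boards(T,(120,130,500,300)),boards(S,(130,180,360,330)));print('rack',boards(T,(200,180,290,240),.036),boards(S,(260,200,330,270),.036,(3,60,40)))
go.state()
print(*go.rel([471,-187.8,90],go.down(84)))
print(*go.rel([500,-20,140],go.down(45)))
E
```

```text
[(459, -186, 116, 48, -6.3)] [(459, -189, 118, 48, -5.9)]
rack [] [(610, 175, 127, 53, -79.8)]
t 21.2 p [570.9 129.4 152.2] yaw 9.8 z [-0.019  0.101 -0.995] q [-0.15  0.71 -0.16  1.75  0.    0.67 -0.1 ] F [ 1.1  0.4 -0.2] op 70.0 0.0
[-300.4 -152.3   31.7] [  3.8  -5.1 -74.1]
[-135.7  -95.3   -1.6] [  1.7  -5.7 -35.2]
```

Request:
{"name": "move_arm", "arguments": {
  "motion": [
    [-50,-28,0,0.5,-1,-10,0.2],
    [-105,-55,0,1,-2,-20,0.2],
    [-160,-82,5,1.5,-3,-30,0.2],
    [-215,-110,10,2,-4,-40,0.2],
    [-270,-137,20,2.7,-4.5,-50,0.2]
  ]
}}

```text
clock: 21.82
tool_pos: [0.4837, -0.156, 0.1012]
eef_rot: [0.256, 0.967, 0.005, -0.008]
contact_force: [1.1, -0.6, 0.5]
opening: 0.801
finger_force: 0.0
```

```bash
python3 -c "
import go
go.state();print(*go.rel([471,-187.8,60],go.down(84)))"
```

```text
t 21.82 p [ 483.7 -156.   101.2] yaw 60.3 z [-0.012  0.014 -1.   ] q [ 0.43  0.74 -0.34  1.99  0.46  0.5   0.82] F [ 1.1 -0.6  0.5] op 70.5 0.0
[ -5.5 -34.2  40.9] [  0.5  -0.9 -23.7]
```

Request:
{"name": "move_arm", "arguments": {
  "motion": [
    [-3,-15,10,0.2,-0.4,-10,0.2],
    [-5,-30,25,0.4,-0.7,-20,0.2],
    [-5.5,-34,41,0.5,-0.9,-23.7,0.2],
    [-5.5,-34,41,0.5,-0.9,-23.7,0.2],
    [-5.5,-34,41,0.5,-0.9,-23.7,0.2]
  ]
}}

```text
clock: 22.45
tool_pos: [0.4714, -0.1856, 0.0605]
eef_rot: [0.056, 0.998, 0.001, -0.0]
contact_force: [0.7, 0.2, -0.0]
opening: 0.8
finger_force: 0.0
```

```bash
python3 -c "
import go
from meas import *
print(boards(snap('scene'),(130,180,360,330)))
go.state();print(*go.rel([471,-187.8,-22],go.down(84)))"
```

```text
[(459, -189, 117, 48, -6.0), (590, 200, 111, 43, -80.8)]
t 22.5 p [ 471.5 -185.5   60.7] yaw 83.6 z [-0.     0.001 -1.   ] q [ 0.5   0.81 -0.36  2.03  0.68  0.42  1.08] F [0.6 0.5 1.3] op 70.6 0.0
[ 0.2 -2.4 82.7] [ 0.1 -0.  -0.4]
```

Request:
{"name": "move_arm", "arguments": {
  "motion": [
    [0,-2,50,0,0,-0.4,0.2],
    [0,-2,73,0,0,-0.4,0.2],
    [0,-2,80,0,0,-0.4,0.2],
    [0,-2,82.5,0,0,-0.4,0.2],
    [0,-2,82.5,0,0,-0.4,0.2]
  ]
}}

```text
clock: 23.12
tool_pos: [0.471, -0.188, -0.0215]
eef_rot: [0.052, 0.999, 0.0, -0.0]
contact_force: [0.1, 0.2, 0.4]
opening: 0.801
finger_force: 0.0
```

```bash
python3 go.py 471 -187.8 -22 84
```

```text
t 23.12 p [ 471.  -188.   -21.5] yaw 84.0 z [ 0.     0.001 -1.   ] q [ 0.4   0.95 -0.18  2.05  0.8   0.21  0.98] F [0.1 0.2 0.4] op 70.5 0.0
[0.  0.2 0.5] [ 0. -0.  0.]
```

Request:
{"name": "move_arm", "arguments": {
  "motion": [
    [0,0,0,0,0,0,0.6],
    [0,0,0,0,0,0,0.6],
    [0,0,0,0,0,0,0.6],
    [0,0,-60,0,0,0,0.6],
    [0,0,-110,0,0,0,0.6]
  ]
}}

```text
clock: 23.75
tool_pos: [0.4699, -0.1878, 0.0888]
eef_rot: [0.052, 0.999, 0.001, -0.001]
contact_force: [0.8, -0.1, -1.5]
opening: 0.558
finger_force: 25.0
```

```bash
python3 -c "
import go
go.state();print(*go.rel([607,163.5,100],go.down(10)));print(*go.rel([480,0,100],go.down(45)))"
```

```text
t 23.75 p [ 469.9 -187.8   88.8] yaw 84.0 z [-0.003  0.002 -1.   ] q [ 0.56  0.77 -0.44  2.02  0.66  0.5   1.1 ] F [ 0.8 -0.1 -1.5] op 49.1 25.0
[-99.8 363.7 -11.1] [-0.1 -0.2 74. ]
[  9.5 187.9 -11. ] [ 0.  -0.2 39. ]
```

Request:
{"name": "move_arm", "arguments": {
  "motion": [
    [-10,55,-12,0,0,10,0.6],
    [-20,115,-12,0,0,20,0.6],
    [-35,175,-12,0,0,30,0.6],
    [-50,232,-12,0,0,40,0.6],
    [-70,290,-12,0,0,50,0.6]
  ]
}}

```text
clock: 24.38
tool_pos: [0.5701, 0.0948, 0.0998]
eef_rot: [0.472, 0.882, -0.0, -0.001]
contact_force: [1.5, -0.6, -0.6]
opening: 0.556
finger_force: 25.0
```

```bash
python3 -c "
import go
go.state();print(*go.rel([607,163.5,65],go.down(10)))"
```

```text
t 24.38 p [570.1  94.8  99.8] yaw 33.7 z [-0.003  0.    -1.   ] q [-0.14  0.78 -0.18  1.8   0.23  0.58  0.12] F [ 1.5 -0.6 -0.6] op 48.9 25.0
[36.6 68.9 34.7] [-0.1 -0.1 23.7]
```

Request:
{"name": "move_arm", "arguments": {
  "motion": [
    [15,35,0,0,0,10,0.6],
    [30,62,0,0,0,20,0.6],
    [36.5,69,15,0,0,23.7,0.6],
    [36.5,69,34,0,0,23.7,0.6],
    [36.5,69,34,0,0,23.7,0.6]
  ]
}}

```text
clock: 25.0
tool_pos: [0.6048, 0.1604, 0.0638]
eef_rot: [0.64, 0.768, -0.003, -0.002]
contact_force: [-1.3, -0.2, -0.5]
opening: 0.557
finger_force: 25.0
```

```bash
python3 - <<'E'
from meas import *
import go
S=snap('scene')
sub=S['frame'][220:240,278:298].astype(int)[:,:,2]; print(sub)
go.state();print(*go.rel([607,163.5,65],go.down(10)))
C=cloud(S)*1000
for u,v in [(283,226),(285,222),(288,219),(290,215)]: print((u,v),C[v,u].round())
E
```

```text
[[ 76  66  62  65  66  90  96  91  89  91  90  90  91  85  83  85  86  70
   64  61]
 [ 82  64  64  63  72  81  89  91  89  93  89  86  87  84  88  88  86  73
   62  64]
 [116  72  64  67  79  87  89  90  87  88  88  87  87  86  85  91  87  71
   61  60]
 [156 117  93  86  88  88  90  90  90  91  87  84  82  85  89  88  81  67
   62  59]
 [186 160 122  98  93  89  88  88  85  90  86  85  88  87  85  85  79  64
   60  62]
 [190 152 112  92  91  90  88  89  87  83  88  85  87  89  86  83  79  68
   62  63]
 [157 108  88  89  88  87  86  86  83  85  84  86  90  89  85  85  77  66
   63  61]
 [120  87  80  79  77  78  81  81  78  82  86  88  91  87  86  86  74  67
   61  62]
 [ 94  84  81  84  75  71  78  83  77  76  85  89  93  88  86  80  71  61
   64  59]
 [ 71  74  88  93  88  79 107 117 104  84  88  87  89  89  88  79  68  63
   66  71]
 [ 74  68  79  87  89  94 128 144 128  98  81  76  77  84  79  67  65  67
   75  82]
 [ 74  75  72  75  78  87  94 100 100  92  87  82  78  75  74  69  65  67
   79  80]
 [ 76  70  70  71  74  74  73  75  84  89  89  91  81  72  69  70  65  70
   66 
[... 188 characters left out ...]
 204 188 148  96  80  78  73  68  68  65  68  67  65  70  66
   67  70]
 [ 84 174 206 202 171 117  80  84  89  79  70  68  69  62  70  70  64  66
   71  82]
 [ 91 196 217 194 137  89  75  83  89  81  70  65  70  64  67  68  68  75
   82  85]
 [ 92 192 215 162  93  73  74  84  89  79  67  68  67  63  68  65  68  78
   83  83]
 [ 87 170 170 115  80  70  75  87  90  78  73  67  64  67  65  69  73  84
   88  82]]
t 25.05 p [605.8 160.5  64.8] yaw 10.3 z [-0.004 -0.001 -1.   ] q [-0.3   0.88 -0.06  1.67  0.08  0.6  -0.22] F [ 0.5 -0.7 -0.3] op 48.9 25.0
[ 2.8  1.7 -0.2] [-0.2 -0.   0.3]
(283, 226) [594. 145.  89.]
(285, 222) [587. 165.  90.]
(288, 219) [587. 181.  92.]
(290, 215) [578. 203.  90.]
```

Request:
{"name": "move_arm", "arguments": {
  "motion": [
    [2.8,1.7,0,0,0,0.3,0.6],
    [2.8,1.7,0,0,0,0.3,0.6],
    [2.8,1.7,12,0,0,0.3,0.6],
    [2.8,1.7,24,0,0,0.3,0.6],
    [2.8,1.7,28,0,0,0.3,0.6]
  ]
}}

```text
clock: 25.68
tool_pos: [0.607, 0.1648, 0.0363]
eef_rot: [0.643, 0.766, -0.001, -0.002]
contact_force: [-0.1, -0.3, -1.3]
opening: 0.558
finger_force: 25.0
```

```bash
python3 go.py 607 163.5 18 10
```

```text
t 25.68 p [607.  164.8  36.3] yaw 10.0 z [-0.004  0.    -1.   ] q [-0.31  0.93 -0.05  1.67  0.08  0.55 -0.23] F [-0.1 -0.3 -1.3] op 49.1 25.0
[-1.3 -0.2 18.3] [-0.2 -0.   0. ]
```

Passed over the pins without contact. I lower to the stack (p_z ≈ 16) and release.

Request:
{"name": "move_arm", "arguments": {
  "motion": [
    [-1,0,8,0,0,0,0.6],
    [-1,0,16,0,0,0,0.6],
    [-1,0,19,0,0,0,0.6],
    [-1,0,19,0,0,0,0.6],
    [-1,0,19,0,0,0,0.3]
  ]
}}

```text
clock: 26.3
tool_pos: [0.6085, 0.1643, 0.0191]
eef_rot: [0.643, 0.766, 0.0, -0.001]
contact_force: [0.1, 0.1, -0.9]
opening: 0.652
finger_force: 0.0
```

Request:
{"name": "move_arm", "arguments": {
  "motion": [
    [0,0,0,0,0,0,0.3],
    [0,0,-50,0,0,0,0.3],
    [0,0,-110,0,0,0,0.3],
    [0,-40,-140,0,0,0,0.3],
    [0,-100,-150,0,0,0,0.3]
  ]
}}

```text
clock: 26.92
tool_pos: [0.5118, 0.1474, 0.1714]
eef_rot: [0.643, 0.766, 0.003, 0.001]
contact_force: [-0.3, 0.5, -0.2]
opening: 0.701
finger_force: 0.0
```

```bash
python3 - <<'E'
from meas import *
import go
go.state(); T=snap('top');S=snap('scene')
print('rack',boards(T,(200,180,290,240),.044),boards(S,(260,200,330,270),.044,(3,60,40)))
C=cloud(T)*1000; k=(np.abs(C[...,0]-605)<60)&(np.abs(C[...,1]-179)<70)&(C[...,2]>15)&(C[...,2]<80); print(np.percentile(C[k][:,2],[5,25,50,75,95]).round(1))
c=max(blobs(T,(100,100,50),(130,255,255),10,(255,215,300,295))[0],key=len,default=None)
if c is not None:
    P=plane(T,c,.004)[:,:2]*1000
    eye=P[P[:,0]>P[:,0].max()-36]; disc=P[P[:,0]<P[:,0].min()+66]
    for q in(eye,disc): print('sk',cv2.minEnclosingCircle(q.astype(np.float32)))
for c in blobs(S,(100,100,50),(130,255,255),10,(190,200,285,270))[0]:
    P=plane(S,c,.004)[:,:2]*1000; print('S',len(c),P.min(0).round(),P.max(0).round())
    if len(c)>50:
        m=P[:,0]>P[:,0].max()-36
        print([cv2.minEnclosingCircle(P[k].astype(np.float32)) for k in(m,P[:,0]<P[:,0].min()+66)])
crop=cv2.resize(cv2.cvtColor(S['frame'][200:270,200:320],cv2.COLOR_RGB2BGR),None,fx=6.6,fy=6.6,interpolation=cv2.INTER_CUBIC)
cv2.imwrite('pics/s3.png',crop)
E
```

```text
t 26.93 p [511.8 147.4 171.4] yaw 10.0 z [ 0.005  0.004 -1.   ] q [-0.32  0.62 -0.07  1.9   0.06  0.62 -0.26] F [-0.3  0.5 -0.2] op 61.7 0.0
rack [] [(611, 174, 127, 54, -80.0)]Traceback (most recent call last):
  File "<stdin>", line 5, in <module>
    return _quantile_unchecked(
        a, q, axis, out, overwrite_input, method, keepdims, weights)
    return _ureduce(a,
                    func=_quantile_ureduce_func,
    ...<5 lines>...
                    overwrite_input=overwrite_input,
                    method=method)
    r = func(a, **kwargs)
    result = _quantile(arr,
                       quantiles=q,
    ...<2 lines>...
                       out=out,
                       weights=wgt)
    slices_having_nans = np.isnan(arr[-1, ...])
                                  ~~~^^^^^^^^^
IndexError: index -1 is out of bounds for axis 0 with size 0
```

Three boards are on the rack. The skimmer's axis is at −7.7° with its grip point near (439,96). I check its pose again and compute the grasp.

```bash
python3 - <<'E'
from meas import *
import go
go.state(); S=snap('scene')
C=cloud(S)*1000; k=(np.abs(C[...,0]-605)<60)&(np.abs(C[...,1]-179)<70)&(C[...,2]>15)&(C[...,2]<75); print(np.percentile(C[k][:,2],[5,25,50,75,95]).round(1))
k&=np.abs(C[...,2]-44)<6; print(k.sum(), 'n at ~44')
for c in blobs(S,(100,100,50),(130,255,255),10,(190,200,285,270))[0]:
    P=plane(S,c,.004)[:,:2]*1000; print('S',len(c),P.min(0).round(),P.max(0).round())
    if len(c)>30: print([cv2.minEnclosingCircle(P[k].astype(np.float32)) for k in(P[:,0]<P[:,0].min()+66,)])
print(*go.rel([449,94.5,60],go.tilted(82.3,8)))
E
```

```text
t 27.02 p [500.2 143.7 169.2] yaw 10.1 z [-0.013 -0.003 -1.   ] q [-0.33  0.62 -0.07  1.91  0.06  0.62 -0.26] F [ 0.4 -0.1  0.2] op 61.8 0.0
[24.8 37.6 41.9 44.4 48.6]
354 n at ~44
S 94 [350.  72.] [526. 134.]
[((380.9472961425781, 102.76182556152344), 33.233726501464844)]
[-40.2 -64.1 109.9] [  4.8   6.7 -72.1]
```

Request:
{"name": "move_arm", "arguments": {
  "motion": [
    [-6,-10,15,0.6,1,-10,0.3],
    [-12,-20,30,1.3,2,-20,0.3],
    [-18,-30,50,2,3,-30,0.3],
    [-25,-42,70,2.6,4,-40,0.3],
    [-32,-54,90,3.3,5,-50,0.3]
  ]
}}

```text
clock: 27.7
tool_pos: [0.4638, 0.1057, 0.0783]
eef_rot: [0.256, 0.965, 0.007, -0.051]
contact_force: [0.6, -0.6, -0.2]
opening: 0.703
finger_force: 0.0
```

```bash
python3 -c "
import go
go.state();print(*go.rel([449,94.5,20],go.tilted(82.3,8)))"
```

```text
t 27.7 p [463.8 105.7  78.3] yaw 60.4 z [-0.094  0.039 -0.995] q [-0.07  0.77 -0.33  2.03  0.36  0.47  0.4 ] F [ 0.6 -0.6 -0.2] op 61.9 0.0
[  1.4 -16.3  58.9] [  1.9   2.  -21.9]
```

Request:
{"name": "move_arm", "arguments": {
  "motion": [
    [0,-8,15,0.8,1,-10,0.4],
    [1,-15,35,1.7,1.8,-20,0.4],
    [1.4,-16,59,1.9,2,-22,0.4],
    [1.4,-16,59,1.9,2,-22,0.4],
    [1.4,-16,59,1.9,2,-22,0.4]
  ]
}}

```text
clock: 28.32
tool_pos: [0.4486, 0.0952, 0.0211]
eef_rot: [0.069, 0.995, 0.005, -0.069]
contact_force: [-0.5, 0.3, -0.1]
opening: 0.598
finger_force: 0.0
```

```bash
python3 -c "
import go
go.state();print(*go.rel([449,94.5,-22.5],go.tilted(82.3,8)))"
```

```text
t 28.32 p [448.6  95.2  21.1] yaw 82.1 z [-0.137  0.018 -0.99 ] q [-0.05  0.89 -0.35  2.05  0.55  0.42  0.61] F [-0.5  0.3 -0.1] op 52.7 0.0
[-6.5 -0.6 43.1] [-0.   0.  -0.2]
```

Request:
{"name": "move_arm", "arguments": {
  "motion": [
    [-3,-0.6,20,0,0,0,0.4],
    [-6,-0.6,38,0,0,0,0.4],
    [-6.5,-0.6,43,0,0,0,0.4],
    [-6.5,-0.6,43,0,0,0,0.4],
    [-6.5,-0.6,43,0,0,0,1]
  ],
  "newtons": 30
}}

```text
clock: 28.95
tool_pos: [0.4483, 0.0943, -0.0221]
eef_rot: [0.068, 0.995, 0.005, -0.069]
contact_force: [0.7, -0.6, 0.1]
opening: 0.511
finger_force: 0.0
```

Request:
{"name": "move_arm", "arguments": {
  "motion": [
    [0,0,0,0,0,0,1],
    [0,0,0,0,0,0,1],
    [0,0,0,0,0,0,1],
    [0,0,0,0,0,0,1]
  ]
}}

```text
clock: 29.45
tool_pos: [0.4477, 0.0942, -0.0227]
eef_rot: [0.068, 0.995, 0.004, -0.07]
contact_force: [0.3, -0.3, 0.5]
opening: 0.118
finger_force: 30.0
```

```bash
python3 -c "
import go
go.state()"
```

```text
t 29.45 p [447.7  94.2 -22.7] yaw 82.2 z [-0.139  0.018 -0.99 ] q [-0.09  0.97 -0.29  2.05  0.6   0.32  0.58] F [ 0.3 -0.3  0.5] op 10.4 30.0
```

```bash
cat > hang.py <<'E'
from h import *
import go,json,sys
# grasp relation (measured at grasp): eye in tool frame, handle frame
Rt0=go.tilted(82.2,8); p0=np.array([447.7,94.2,-22.7]); eye0=np.array([536.2,82.5,3.])
E0=Rt0.inv().apply(eye0-p0)
def Rh(al,ph): return R.from_euler('z',al,degrees=True)*R.from_euler('y',-ph,degrees=True)
REL=Rh(-7.7,0).inv()*Rt0
TC=np.array([749,-84.]); LA=np.radians(138.5); OUT=np.array([np.cos(LA),np.sin(LA)])
def pose(r,z,ph,al=-41.5,dx=0,dy=0):
    eye=np.r_[TC+r*OUT+[dx,dy],z]; Rt=Rh(al,ph)*REL
    return eye-Rt.apply(E0),Rt
if __name__=='__main__':
    go.state(); print('E0',E0.round(1))
    v=list(map(float,sys.argv[1:]))
    for i in range(0,len(v),3):
        p,Rt=pose(*v[i:i+3]); d,rv=go.rel(p,Rt); print(v[i:i+3],p.round(),'shift',d,'turn',rv)
E
python3 hang.py 66 300 17 54 248 17 46 235 60; python3 -c "
import hang,go
print(*go.rel([520,60,200],hang.Rh(-25,8)*hang.REL))"
```

```text
t 29.45 p [447.7  94.2 -22.7] yaw 82.2 z [-0.139  0.018 -0.99 ] q [-0.09  0.97 -0.29  2.05  0.6   0.32  0.58] F [ 0.3 -0.3  0.5] op 10.4 30.0
E0 [-84.8   0.4 -37.9]
[66.0, 300.0, 17.0] [641.  11. 249.] shift [-162.8  -56.3 -297.7] turn [  0.2 -16.5  33.9]
[54.0, 248.0, 17.0] [650.   3. 197.] shift [-179.9  -62.9 -247.6] turn [  0.2 -16.5  33.9]
[46.0, 235.0, 60.0] [698. -39. 145.] shift [-239.6  -98.  -203. ] turn [ 13.1 -58.2  32.8]
[ -44.3  -24.3 -231.2] [-1.3 -8.  17.3]
```

Request:
{"name": "move_arm", "arguments": {
  "motion": [
    [4,0,-55,0,0,0,1],
    [0,-5,-112,0,-2,4,1],
    [-15,-10,-170,-0.5,-4,9,1],
    [-44,-24,-225,-1.3,-8,17,1],
    [-70,-32,-270,-1,-10,22,1]
  ]
}}

```text
clock: 30.08
tool_pos: [0.5496, 0.0467, 0.237]
eef_rot: [0.259, 0.966, -0.007, 0.018]
contact_force: [0.6, -0.3, -0.3]
opening: 0.118
finger_force: 30.0
```

```bash
python3 hang.py 90 305 17 
```

```text
t 30.07 p [549.6  46.7 237. ] yaw 60.0 z [ 0.032 -0.023 -0.999] q [ 0.06  0.56 -0.4   1.78  0.33  0.83  0.54] F [ 0.6 -0.3 -0.3] op 10.3 30.0
E0 [-84.8   0.4 -37.9]
[90.0, 305.0, 17.0] [623.  27. 254.] shift [-74.1  19.7 -14.6] turn [ 0.9 -6.7 11.5]
```

Request:
{"name": "move_arm", "arguments": {
  "motion": [
    [-20,5,-15,0.4,-3,5,1],
    [-50,12,-15,0.8,-6,10,1],
    [-74,20,-15,0.9,-6.7,11.5,1],
    [-74,20,-15,0.9,-6.7,11.5,1],
    [-74,20,-15,0.9,-6.7,11.5,1]
  ]
}}

```text
clock: 30.7
tool_pos: [0.6219, 0.0292, 0.2519]
eef_rot: [0.352, 0.933, -0.028, 0.071]
contact_force: [0.0, 0.3, -1.3]
opening: 0.121
finger_force: 30.0
```

```bash
python3 hang.py 90 305 17; python3 - <<'E'
from meas import *
import hang,go
S=snap('scene');T=snap('top')
t=st(); e=np.array(t['tool_pos'])*1000+R.from_quat(t['eef_rot']).apply(hang.E0); print('eye model',e.round(1))
print('px',proj(S,e/1000).round(1),proj(T,e/1000).round(1),'Ltip px',proj(S,[[.7026,-.042,.274]]).round(1),proj(T,[[.7026,-.042,.274]]).round(1))
for n,s,roi in(('S',S,(220,150,330,290)),('T',T,(250,120,350,290))):
    for c in blobs(s,(100,90,40),(130,255,255),10,roi)[0]: 
        print(n,len(c),c.min(0),c.max(0))
im=lambda s,x0,y0,w,h,q:cv2.resize(cv2.cvtColor(s['frame'][y0:y0+h,x0:x0+w],cv2.COLOR_RGB2BGR),None,fx=q,fy=q,interpolation=cv2.INTER_CUBIC)
cv2.imwrite('pics/e1.png',np.hstack([im(S,235,180,65,80,6),im(T,280,120,65,80,6)]))
E
```

```text
t 30.7 p [621.9  29.2 251.9] yaw 48.7 z [ 0.114 -0.102 -0.988] q [-0.02  0.6  -0.28  1.64  0.38  0.87  0.36] F [ 0.   0.3 -1.3] op 10.6 30.0
E0 [-84.8   0.4 -37.9]
[90.0, 305.0, 17.0] [623.  27. 254.] shift [-2.7 -0.9 -2.1] turn [-0.1 -0.2  0.3]
eye model [681.  -22.  302.6]
px [[270.2 209.4]] [[321.4 171.7]] Ltip px [[271.9 224.5]] [[327.1 167.5]]
S 15 [252 189] [257 194]
T 62 [274 202] [292 223]
T 33 [316 165] [327 178]
T 58 [250 152] [264 175]
```

View pics/e1.png

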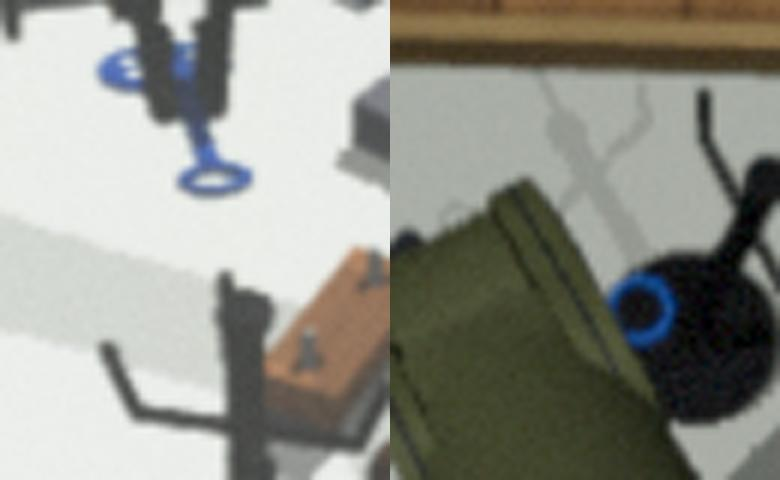

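The eye is at scene (270,209) and top (321,171), matching the model within 0.5 px. The stack of three boards is visible on the pins. I move the eye over the left tip and lower it.

```bash
python3 hang.py 65 300 17 62 275 17 54 248 17
```

```text
t 30.8 p [622.1  29.2 252.2] yaw 48.7 z [ 0.115 -0.102 -0.988] q [-0.02  0.6  -0.28  1.64  0.38  0.87  0.36] F [-0.5 -0.1  0.4] op 10.1 30.0
E0 [-84.8   0.4 -37.9]
[65.0, 300.0, 17.0] [642.  10. 249.] shift [-26.4  -1.    7. ] turn [-0.  -0.2  0.3]
[62.0, 275.0, 17.0] [644.   8. 224.] shift [-25.6  -1.   32.2] turn [-0.  -0.2  0.3]
[54.0, 248.0, 17.0] [650.   3. 197.] shift [-29.3  -1.   60.1] turn [-0.  -0.2  0.3]
```

Request:
{"name": "move_arm", "arguments": {
  "motion": [
    [-26,-1,5,0,0,0,1],
    [-26,-1,7,0,0,0,1],
    [-25.5,-1,32,0,0,0,1],
    [-28,-1,52,0,0,0,1],
    [-29,-1,60,0,0,0,1]
  ]
}}

```text
clock: 31.42
tool_pos: [0.6499, 0.0032, 0.1961]
eef_rot: [0.352, 0.933, -0.028, 0.071]
contact_force: [0.1, -0.2, -1.0]
opening: 0.117
finger_force: 30.0
```

```bash
python3 hang.py 54 248 17 52 245 30 49 240 45 46 236 60; python3 - <<'E'
from meas import *
S=snap('scene'); v,u=np.nonzero(blobs(S,(100,80,40),(130,255,255),1,(240,205,300,250))[1]); print(len(u),u.min(),u.max(),v.min(),v.max())
E
```

```text
t 31.43 p [649.9   3.2 196.1] yaw 48.7 z [ 0.113 -0.102 -0.988] q [ 0.01  0.7  -0.26  1.63  0.42  0.78  0.37] F [ 0.1 -0.2 -1. ] op 10.3 30.0
E0 [-84.8   0.4 -37.9]
[54.0, 248.0, 17.0] [650.   3. 197.] shift [-0.3  0.1 -1.2] turn [-0.1 -0.2  0.3]
[52.0, 245.0, 30.0] [662.  -7. 178.] shift [-12.6   0.1  20.1] turn [ -0.1 -13.2   0.3]
[49.0, 240.0, 45.0] [678. -22. 159.] shift [-31.9   0.   42.7] turn [ -0.1 -28.2   0.3]
[46.0, 236.0, 60.0] [698. -39. 146.] shift [-55.2  -0.   59.3] turn [ -0.1 -43.2   0.3]
71 254 271 209 236
```

Request:
{"name": "move_arm", "arguments": {
  "motion": [
    [-6,0,9,0,-6.5,0,1],
    [-12.5,0,20,0,-13,0,1],
    [-22,0,32,0,-21,0,1],
    [-32,0,43,0,-28,0,1],
    [-43,0,51,0,-36,0,1]
  ]
}}

```text
clock: 32.1
tool_pos: [0.672, -0.0306, 0.1547]
eef_rot: [0.337, 0.883, -0.134, 0.298]
contact_force: [1.3, 0.7, -0.8]
opening: 0.118
finger_force: 30.0
```

```bash
python3 hang.py 46 236 60 45 233 70
```

```text
t 32.1 p [672.  -30.6 154.7] yaw 47.6 z [ 0.436 -0.437 -0.787] q [-0.62  0.85  0.52  1.98  1.28  0.22 -0.72] F [ 1.3  0.7 -0.8] op 10.4 30.0
E0 [-84.8   0.4 -37.9]
[46.0, 236.0, 60.0] [698. -39. 146.] shift [-14.1  11.4  21.8] turn [ -2.1 -13.9   0.9]
[45.0, 233.0, 70.0] [710. -50. 140.] shift [-24.1  11.9  36.6] turn [ -2.1 -23.9   1.1]
```

Request:
{"name": "move_arm", "arguments": {
  "motion": [
    [0,0,0,0,0,0,1],
    [0,0,0,0,0,0,1]
  ]
}}

```text
clock: 32.35
tool_pos: [0.6724, -0.0313, 0.1541]
eef_rot: [0.339, 0.884, -0.13, 0.295]
contact_force: [-1.3, 2.7, -3.0]
opening: 0.115
finger_force: 30.0
```

```bash
python3 hang.py 47.5 238 53 46 236 60
```

```text
t 32.35 p [672.4 -31.3 154.1] yaw 47.4 z [ 0.434 -0.43  -0.792] q [-0.6   0.84  0.5   1.97  1.27  0.22 -0.71] F [-1.3  2.7 -3. ] op 10.1 30.0
E0 [-84.8   0.4 -37.9]
[47.5, 238.0, 53.0] [688. -31. 151.] shift [-7.5 11.4  8.9] turn [-2.  -7.4  0.4]
[46.0, 236.0, 60.0] [698. -39. 146.] shift [-14.   11.7  20.7] turn [ -2.  -14.4   0.5]
```

Request:
{"name": "move_arm", "arguments": {
  "motion": [
    [0,6,0,-1,0,0,1],
    [-3,11,4,-2,-3,0.4,1],
    [-7,11,9,-2,-7,0.4,1],
    [-7,11,9,-2,-7,0.4,1]
  ]
}}

```text
clock: 32.85
tool_pos: [0.6877, -0.0333, 0.1515]
eef_rot: [0.329, 0.864, -0.136, 0.356]
contact_force: [-0.0, -0.4, -0.5]
opening: 0.117
finger_force: 30.0
```

```bash
python3 hang.py 47.5 238 53 46 236 60
```

```text
t 32.85 p [687.7 -33.3 151.5] yaw 48.2 z [ 0.526 -0.47  -0.709] q [-0.63  0.89  0.49  2.03  1.88  0.33 -1.38] F [-0.  -0.4 -0.5] op 10.3 30.0
E0 [-84.8   0.4 -37.9]
[47.5, 238.0, 53.0] [688. -31. 151.] shift [ 1.   2.4 -0.7] turn [-0.2 -0.2 -0.1]
[46.0, 236.0, 60.0] [698. -39. 146.] shift [-3.9  2.4 11.8] turn [-0.2 -7.2 -0. ]
```

Request:
{"name": "move_arm", "arguments": {
  "motion": [
    [-2,2.4,6,0,-3.5,0,1],
    [-4,2.4,12,0,-7.2,0,1],
    [-9,2.4,19,0,-12,0,1],
    [-9,2.4,19,0,-12,0,1]
  ]
}}

```text
clock: 33.35
tool_pos: [0.7031, -0.045, 0.1429]
eef_rot: [0.314, 0.823, -0.171, 0.443]
contact_force: [0.4, 0.9, -0.6]
opening: 0.117
finger_force: 30.0
```

```bash
python3 hang.py 46 233 65 44 230 75
```

```text
t 33.35 p [703.1 -45.  142.9] yaw 48.2 z [ 0.621 -0.558 -0.55 ] q [-0.62  0.99  0.39  2.07  2.02  0.65 -1.62] F [ 0.4  0.9 -0.6] op 10.3 30.0
E0 [-84.8   0.4 -37.9]
[46.0, 233.0, 65.0] [704. -44. 141.] shift [1.5 1.  0.8] turn [-0.4 -0.4  0.1]
[44.0, 230.0, 75.0] [717. -56. 137.] shift [-5.1  1.1 18.2] turn [ -0.4 -10.4   0.1]
```

Request:
{"name": "move_arm", "arguments": {
  "motion": [
    [-2,1,9,0,-5,0,1],
    [-5,1,17,0,-10,0,1],
    [-5,1,17,0,-10,0,1],
    [-5,1,17,0,-10,0,1]
  ]
}}

```text
clock: 33.85
tool_pos: [0.7174, -0.0556, 0.1403]
eef_rot: [0.298, 0.78, -0.197, 0.514]
contact_force: [1.4, 0.5, -0.8]
opening: 0.118
finger_force: 30.0
```

```bash
python3 hang.py 44 228 75 44 227 85; python3 - <<'E'
from meas import *
import hang
S=snap('scene'); t=st(); e=np.array(t['tool_pos'])*1000+R.from_quat(t['eef_rot']).apply(hang.E0); print('eye',e.round(1),'ideal',(hang.TC+44*hang.OUT).round(1))
cv2.imwrite('pics/e2.png',cv2.resize(cv2.cvtColor(S['frame'][180:300,210:330],cv2.COLOR_RGB2BGR),None,fx=5,fy=5,interpolation=cv2.INTER_CUBIC))
E
```

```text
t 33.85 p [717.4 -55.6 140.3] yaw 48.2 z [ 0.685 -0.613 -0.394] q [-0.65  1.12  0.39  2.07  2.04  0.85 -1.75] F [ 1.4  0.5 -0.8] op 10.4 30.0
E0 [-84.8   0.4 -37.9]
[44.0, 228.0, 75.0] [717. -56. 135.] shift [ 4.7 -0.5  2.3] turn [-0.3 -0.2  0. ]
[44.0, 227.0, 85.0] [729. -67. 136.] shift [-2.3 -0.5 16.8] turn [ -0.3 -10.2   0. ]
eye [716.7 -54.2 233.5] ideal [716.  -54.8]
```

View pics/e2.png

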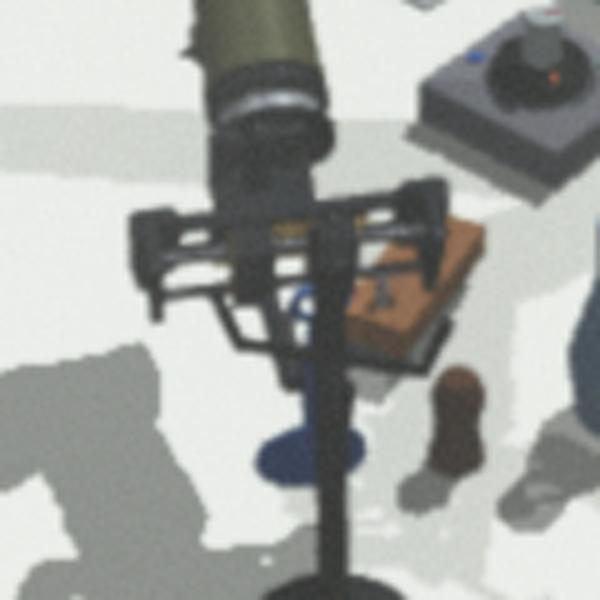

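The skimmer hangs nearly vertical at the left hook behind the trunk, with the disc at crop (310,455). I lower it slightly, release and back off.

Request:
{"name": "move_arm", "arguments": {
  "motion": [
    [4,0,2,0,0,0,1],
    [4,0,2,0,0,0,0.8],
    [4,0,2,0,0,0,0.6],
    [4,0,2,0,0,0,0.6],
    [4,0,-15,0,0,0,0.6]
  ]
}}

```text
clock: 34.52
tool_pos: [0.7053, -0.0452, 0.1416]
eef_rot: [0.297, 0.78, -0.197, 0.514]
contact_force: [-0.1, -0.1, 0.5]
opening: 0.399
finger_force: 0.0
```

Request:
{"name": "move_arm", "arguments": {
  "motion": [
    [0,0,-20,0,0,0,0.6],
    [0,0,-50,0,0,0,0.6],
    [0,0,-100,0,0,0,0.6],
    [0,0,-150,0,0,0,0.6],
    [0,0,-190,0,0,0,0.6]
  ]
}}

```text
clock: 35.15
tool_pos: [0.573, 0.0742, 0.2167]
eef_rot: [0.296, 0.781, -0.196, 0.514]
contact_force: [1.3, 1.0, -1.0]
opening: 0.398
finger_force: 0.0
```

```bash
cat > chk.py <<'E'
from meas import *
import go
S=snap('scene');T=snap('top');go.state();C=cloud(S)*1000
for n,s,roi in(('S',S,(230,200,310,310)),('T',T,(290,120,350,290))):
    for c in blobs(s,(100,70,30),(130,255,255),6,roi)[0]:
        m=np.zeros(s['frame'].shape[:2],np.uint8);cv2.drawContours(m,[c],-1,1,-1)
        print(n,c.min(0),c.max(0),np.nanmedian((cloud(s)*1000)[m>0],0).round())
E
python3 chk.py
```

```text
t 35.25 p [573.   77.  216.3] yaw 48.7 z [ 0.69  -0.605 -0.397] q [-1.05  0.94  0.37  2.27  1.63  0.87 -1.62] F [ 0.5  0.4 -0.8] op 35.1 0.0
S [281 287] [283 295] [750. -59.  64.]
S [264 281] [273 299] [726. -89.  69.]
T [321 162] [337 183] [725. -63.  97.]
```

The skimmer hangs with its disc at z≈65, about (725,−65). Now the drawer: I measure its front and compute the transit.

```bash
python3 - <<'E'
from meas import *
import go
T=snap('top');S=snap('scene')
# light wood front in scene/top: points near z 30-60 in drawer area from both clouds
for n,s in(('T',T),('S',S)):
    C=cloud(s)*1000; k=(C[...,0]>440)&(C[...,0]<760)&(C[...,1]<-280)&(C[...,1]>-490)&(C[...,2]>47)&(C[...,2]<65); P=C[k]
    print(n,len(P))
    if len(P)>20:
        for y0 in(-460,-430,-400,-370,-340,-310):
            q=P[np.abs(P[:,1]-y0)<10]; 
            if len(q): print(y0,np.sort(q[:,0])[[0,2,-3,-1]].round(), 'gap', np.sort(q[:,0])[np.r_[np.diff(np.sort(q[:,0]))>15,False]].round())
m=blobs(T,(12,50,90),(28,200,255),15,(385,235,445,255))[0]
for c in m: print(c.min(0),c.max(0),cv2.minAreaRect((plane(T,c,.055)[:,:2]*1000).astype(np.float32)))
print(*go.rel([440,-100,230],go.down(80)))
E
```

```text
T 1759
-460 [573. 580. 714. 719.] gap []
-430 [488. 488. 717. 717.] gap [495. 534.]
-400 [487. 487. 717. 718.] gap [495.]
-370 [487. 487. 719. 720.] gap [497.]
-340 [490. 490. 722. 723.] gap [497.]
-310 [489. 493. 717. 722.] gap [496.]
S 2899
-460 [491. 495. 720. 720.] gap [498.]
-430 [487. 488. 721. 722.] gap [499.]
-400 [483. 488. 720. 722.] gap [498.]
-370 [486. 487. 722. 722.] gap [497.]
-340 [484. 488. 723. 723.] gap [500.]
-310 [489. 491. 719. 720.] gap [499.]
[393 244] [435 248] ((493.88348388671875, -373.81903076171875), (13.884400367736816, 149.80335998535156), 0.9919289946556091)
[ -17.8 -219.1    7.7] [-18.4  65.  -27.8]
```

Request:
{"name": "move_arm", "arguments": {
  "motion": [
    [0,-20,-50,-2.5,9,-3.5,0.6],
    [0,-50,-80,-5,18,-7.5,0.8],
    [0,-90,-80,-7.5,27,-11.5,1],
    [-5,-130,-70,-10,36,-15,1],
    [-8,-160,-50,-12.5,45,-19,1]
  ]
}}

```text
clock: 35.98
tool_pos: [0.438, 0.0036, 0.2427]
eef_rot: [0.2, 0.947, -0.108, 0.228]
contact_force: [-1.0, -0.4, -0.6]
opening: 0.006
finger_force: 0.0
```

```bash
python3 -c "
import go
go.state();print(*go.rel([440,-250,200],go.down(88)))"
```

```text
t 35.98 p [438.    3.6 242.7] yaw 64.5 z [ 0.388 -0.296 -0.873] q [-0.76  0.38  0.39  2.44  1.31  0.31 -0.52] F [-1.  -0.4 -0.6] op 0.5 0.0
[ -65.  -221.7  113. ] [-12.1  26.7 -21.4]
```

Request:
{"name": "move_arm", "arguments": {
  "motion": [
    [-8,-40,5,-2.5,7,-4.5,1],
    [-20,-85,30,-5,13,-9,1],
    [-35,-130,55,-8,19,-14,1],
    [-50,-180,85,-10,24,-18,1],
    [-65,-222,113,-12,26.7,-21.4,1]
  ]
}}

```text
clock: 36.6
tool_pos: [0.4372, -0.1243, 0.219]
eef_rot: [0.102, 0.989, -0.074, 0.08]
contact_force: [-0.1, 0.4, 0.6]
opening: 0.008
finger_force: 0.0
```

```bash
python3 -c "
import go
go.state();print(*go.rel([455,-381,100],go.down(90)))"
```

```text
t 36.6 p [ 437.2 -124.3  219. ] yaw 77.6 z [ 0.143 -0.162 -0.976] q [ 0.2   0.41 -0.2   2.22  0.59  0.44  0.85] F [-0.1  0.4  0.6] op 0.7 0.0
[ -45.4 -229.4  160.2] [ -8.5   9.2 -11.7]
```

Request:
{"name": "move_arm", "arguments": {
  "motion": [
    [0,-50,10,-3,3,-4,1],
    [-10,-105,30,-6,6,-8,1],
    [-25,-160,60,-8.5,9.2,-11.7,1],
    [-40,-215,90,-8.5,9.2,-11.7,1],
    [-40,-225,110,-8.5,9.2,-11.7,1]
  ]
}}

```text
clock: 37.22
tool_pos: [0.442, -0.3718, 0.1465]
eef_rot: [0.005, 1.0, -0.001, 0.001]
contact_force: [-0.1, -0.2, 0.2]
opening: 0.006
finger_force: 0.0
```

```bash
python3 -c "
import go
go.state();print(*go.rel([455,-381,6],go.down(90)))"
```

```text
t 37.23 p [ 442.  -371.8  146.5] yaw 89.5 z [ 0.001 -0.002 -1.   ] q [ 0.88  0.74 -0.45  1.77  0.45  0.74  1.75] F [-0.1 -0.2  0.2] op 0.5 0.0
[-12.9  -8.8 140.6] [-0.1  0.1 -0.5]
```

Request:
{"name": "move_arm", "arguments": {
  "motion": [
    [-6,-9,55,0,0,-0.5,1],
    [-6,-9,112,0,0,-0.5,1],
    [-6,-9,140,0,0,-0.5,1],
    [-6,-9,140,0,0,-0.5,1]
  ]
}}

```text
clock: 37.72
tool_pos: [0.4478, -0.3747, 0.0057]
eef_rot: [-0.003, 1.0, 0.001, -0.002]
contact_force: [0.2, -0.9, -0.3]
opening: 0.004
finger_force: 0.0
```

```bash
python3 -c "
import go
go.state();print(*go.rel([560,-381,6],go.down(90)))"
```

```text
t 37.73 p [ 447.8 -374.7    5.7] yaw 90.4 z [-0.003  0.002 -1.   ] q [ 0.8   0.95 -0.32  1.81  0.59  0.48  1.65] F [ 0.2 -0.9 -0.3] op 0.4 0.0
[-112.1   -7.1   -0.7] [ 0.1 -0.2  0.4]
```

Request:
{"name": "move_arm", "arguments": {
  "motion": [
    [-15,-5,0,0,0,0,1],
    [-30,-6,0,0,0,0,1],
    [-45,-6,0,0,0,0,1],
    [-60,-6,0,0,0,0,1],
    [-75,-6,0,0,0,0,1]
  ]
}}

```text
clock: 38.35
tool_pos: [0.5241, -0.3826, 0.0098]
eef_rot: [-0.003, 1.0, -0.001, -0.0]
contact_force: [-3.4, -2.0, -2.1]
opening: 0.005
finger_force: 1.3
```

```bash
python3 -c "
import go
go.state()"
```

```text
t 38.35 p [ 524.1 -382.6    9.8] yaw 90.3 z [-0.    -0.003 -1.   ] q [ 0.75  1.   -0.37  1.6   0.54  0.63  1.68] F [-3.4 -2.  -2.1] op 0.4 1.3
```

Contact, with drawer friction on the tool. I continue slowly until it stops.

Request:
{"name": "move_arm", "arguments": {
  "motion": [
    [-8,0,2,0,0,0,1],
    [-16,0,3,0,0,0,1],
    [-24,0,3,0,0,0,1],
    [-30,0,3,0,0,0,1]
  ]
}}

```text
clock: 38.85
tool_pos: [0.5484, -0.3808, 0.0053]
eef_rot: [-0.003, 1.0, -0.0, -0.007]
contact_force: [-22.9, 2.4, 20.1]
opening: 0.005
finger_force: 11.4
```

```bash
python3 -c "
import go
go.state()"
```

```text
t 38.85 p [ 548.4 -380.8    5.3] yaw 90.3 z [-0.013 -0.    -1.   ] q [ 0.72  1.03 -0.37  1.53  0.52  0.69  1.68] F [-22.9   2.4  20.1] op 0.4 11.4
```

Request:
{"name": "move_arm", "arguments": {
  "motion": [
    [10,0,-3,0,0,0,1],
    [50,0,-30,0,0,0,1],
    [80,0,-90,0,0,0,1],
    [110,60,-140,0,0,0,1],
    [110,120,-150,0,0,0,1]
  ]
}}

```text
clock: 39.48
tool_pos: [0.4477, -0.2792, 0.1516]
eef_rot: [-0.002, 1.0, -0.001, 0.004]
contact_force: [1.8, 0.7, -0.4]
opening: 0.006
finger_force: 0.0
```

```bash
python3 - <<'E'
from meas import *
import go
go.state();T=snap('top');S=snap('scene')
for n,s in(('T',T),('S',S)):
    C=cloud(s)*1000; k=(C[...,0]>440)&(C[...,0]<760)&(C[...,1]<-280)&(C[...,1]>-490)&(C[...,2]>47)&(C[...,2]<65); P=C[k]
    for y0 in(-430,-370,-330):
        q=np.sort(P[np.abs(P[:,1]-y0)<10][:,0]); 
        if len(q): print(n,y0,q[[0,2,-3,-1]].round(),'gap',q[np.r_[np.diff(q)>12,False]].round())
im=lambda s,x0,y0,w,h,q:cv2.resize(cv2.cvtColor(s['frame'][y0:y0+h,x0:x0+w],cv2.COLOR_RGB2BGR),None,fx=q,fy=q,interpolation=cv2.INTER_CUBIC)
cv2.imwrite('pics/fin.png',cv2.resize(np.vstack([im(T,160,130,290,140,2.7),im(S,110,170,290,190,2.7)[:,:]]),(520,592) if 0 else None,fx=.66,fy=.66))
E
```

```text
t 39.48 p [ 447.7 -279.2  151.6] yaw 90.3 z [ 0.008 -0.002 -1.   ] q [ 0.74  0.67 -0.44  1.92  0.46  0.64  1.59] F [ 1.8  0.7 -0.4] op 0.5 0.0
T -430 [561. 562. 717. 718.] gap []
T -370 [558. 561. 720. 720.] gap []
T -330 [563. 563. 722. 722.] gap []
S -430 [559. 560. 721. 721.] gap []
S -370 [559. 560. 721. 722.] gap []
S -330 [559. 561. 721. 721.] gap []
```

View pics/fin.png

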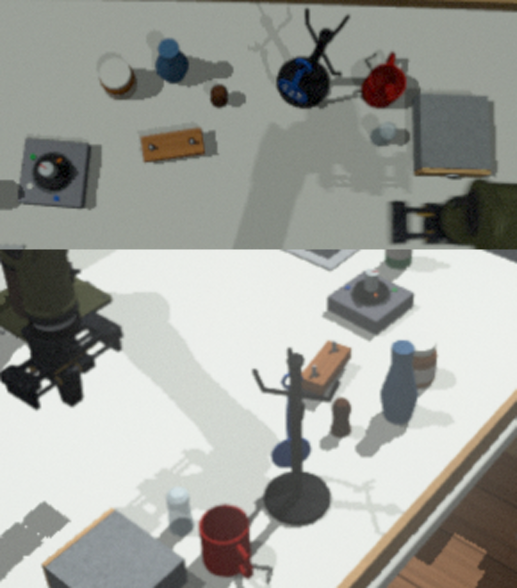

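The drawer is shut, with its front flush at x≈560 against the stop. The stack is on the pins, the skimmer hangs on the left hook, and the other things look to be in place. A last pointer check, then I hand in.

```bash
python3 knob.py; python3 chk.py; python3 -c "
from h import *
print(finish_job())"
```

```text
182 222 35 [ 6.5 12.4] 1.09
183 222 34 [6.6 9. ] 0.94
183 223 27 [3.2 8.8] 1.22
184 223 35 [3.3 5.4] 1.02
185 223 13 [3.4 1.9] 0.52
185 224 17 [-0.   1.7] 1.6
[(612, 180, 123, 53, -80.7)] [(583, 211, 114, 44, -79.2)]
t 39.67 p [ 448.5 -277.6  150.3] yaw 90.7 z [ 0.006 -0.001 -1.   ] q [ 0.74  0.68 -0.44  1.92  0.46  0.64  1.59] F [0.7 0.6 0.3] op 0.6 0.0
t 39.77 p [ 447.7 -279.7  149.2] yaw 90.4 z [ 0.004 -0.001 -1.   ] q [ 0.74  0.68 -0.44  1.92  0.46  0.64  1.59] F [-1.5 -0.1 -0.6] op 0.5 0.0
S [264 277] [272 293] [714. -75.  71.]
T [317 162] [335 185] [721. -59.  89.]
the job is handed in; nothing more can be done
None
```

The job is handed in at about 40 s of the 210 s allowed: the inner knob points at the green dot with the ring unmoved, all three boards are stacked on the rack pins, the skimmer (the only utensil out) hangs on the left robot-side hook, and the drawer was pushed shut last; no verdict was shown.

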